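Load a slumping mould and build the kiln deck over it

TASK

Get the kiln shelf ready for firing: lay the glass disc centred on the square mould, stand the tall square post to the left of the mould and the tall round post to its right (left and right as the robot sees them), each about 25 mm clear of the mould and level with its middle. Then lay the long flat bar across the tops of the two posts, centred over the mould, and set the pad of cones upright on the middle of the bar, lengthwise along it. Leave the mould, the short post and the jar where they are, and at the end let everything stand still.

Things in the scene. Friction and masses are not known exactly. Their poses are not given: they have to be found in the camera images.
- kiln_shelf: Off-white flat kiln shelf slab lying fixed on the table, 220 mm (its x) by 300 mm (its y) by 16 mm thick. Origin: centre of its underside, at table height; its top is 16 mm above. It lies on the robot's left or right; its y points to the robot's left, turned by at most about 15 degrees.
- mould: Brick-coloured square slumping mould standing loose on the kiln shelf, 76 x 76 x 32 mm high, with a round 46 mm hole in its top, 18 mm deep (0.35 kg). Sides parallel to the shelf's. Origin: centre of its underside (on the shelf's top); x points away from the robot, y to the robot's left, both parallel to the shelf's axes. It is not to be moved.
- glass_disc: Green glass disc lying flat, 60 mm across, 8 mm thick, about 56 g. Origin: centre of its underside; z up. It lies on the mould's top face (32 mm above the mould's origin).
- square_post: Tan ceramic kiln post, square, 36 x 36 x 60 mm tall, standing upright, with a dark round hollow in its top, about 0.15 kg. Origin: centre of its underside; x and y normal to its sides, z up.
- round_post: Tan ceramic kiln post, round, 36 mm across and 60 mm tall, standing upright, with a dark round hollow in its top, about 0.12 kg. Origin: centre of its underside; z up.
- bar: Cream ceramic bar lying flat, 45 mm wide (its x), 230 mm long (its y), 14 mm thick, about 0.28 kg. Origin: centre of its underside; z up.
- cone_pad: Brick-coloured clay pad 60 mm long (its x), 26 mm wide (its y), 16 mm high, with three small white cones standing in a row along it, leaning slightly towards its +x, their tips 46 mm above the underside; about 60 g. The cones are narrower than the pad (14 mm). Grip the pad across its width. Origin: centre of the pad's underside; z up.
- short_post: Tan ceramic square post like the tall one, but only 25 mm tall (36 x 36 mm). Not needed: leave it. Origin: centre of its underside.
- jar: Small closed amber jar with a metal cap, 38 mm across, 50 mm tall. Not needed: leave it. Origin: centre of its underside.
- carry_board: Grey board lying fixed on the table, 290 mm (its x, away from the robot) by 320 mm by 8 mm thick. Origin: centre of its underside. At the start the disc, the three posts, the cone pad, the bar and the jar all stand on it, on the side of the robot that is opposite to the kiln shelf; the six small ones stand in two rows in any order, about 80 mm apart from row to row (away from the robot) and 110 mm apart sideways, the bar lies behind them, crosswise to the robot.
There are look-alikes about, which are no part of the job. Leave any yellow look-alike of the square_post alone.

How it is judged:
At the end, for the whole second after the job is handed in: Disc flat on the mould, within 10 mm of centre; posts upright left and right, 25 mm clear (+-12), level with its middle (+-12); bar level on both, centred +-12 mm across, +-15 along, parallel within 0.15 rad; cone pad upright on its middle (same), along it within 0.25 rad; all at rest (horizontal distance between glass_disc and mould below 0.01 m and z of glass_disc in the frame of mould between 0.029 and 0.035 m and angle between each of glass_disc, square_post, round_post, cone_pad's own z axis and vertical below 0.08 rad and y of square_post in the frame of mould between 0.069 and 0.093 m and x of square_post in the frame of mould between -0.012 and 0.012 m and z of square_post in the frame of mould between -0.004 and 0.004 m and y of round_post in the frame of mould between -0.093 and -0.069 m and x of round_post in the frame of mould between -0.012 and 0.012 m and z of round_post in the frame of mould between -0.004 and 0.004 m and x of bar in the frame of mould between -0.012 and 0.012 m and y of bar in the frame of mould between -0.015 and 0.015 m and z of bar in the frame of mould between 0.056 and 0.064 m and angle between bar's own z axis and vertical below 0.06 rad and angle between the y axis of bar and the y axis of mould, either way round below 0.15 rad and x of cone_pad in the frame of bar between -0.012 and 0.012 m and y of cone_pad in the frame of bar between -0.015 and 0.015 m and z of cone_pad in the frame of bar between 0.01 and 0.018 m and angle between the x axis of cone_pad and the y axis of bar, either way round below 0.25 rad and linear speed of each of glass_disc, square_post, round_post, bar, cone_pad below 0.02 m/s); the robot touches nothing.
It fails at once if the mould is shifted by more than 10 mm (distance of mould from where it was at the start of the episode above 0.01 m).
It fails at once if the short post is shifted by more than 20 mm (distance of short_post from where it was at the start of the episode above 0.02 m).
It fails at once if the jar is shifted by more than 20 mm (distance of jar from where it was at the start of the episode above 0.02 m).
It also fails if it takes over 125 s, if anything falls off the work surface, if the arm or the gripper's body presses on something with over 40 N, if the wrist force passes 120 N, or if a joint passes its speed limit or range.

ROBOT

A 6-joint arm with a two-finger parallel gripper is mounted at the origin on the work surface. World frame = base frame: x ahead of the robot, y to its left, z up, the work surface at z = 0. Lengths are in m, angles in rad, forces in N, time in s.
With the tool pointing down it reaches from about 0.35 to 0.85 m from the base axis. Payload 8.1 kg.
Tool frame: the origin (TCP) lies between the finger pads; the fingertips stand 17 mm ahead of it and the grasp point (between the pads) lies 2 mm behind it (manip.tip_extent is the distance from the TCP to the fingertips, in m); x points along the fingers, y is the direction in which the jaws open and shut, and the axes are right-handed (so a half turn about x gives the same grasp; the last joint's range is limited). The gripper opens to 85 mm and grips with 20 to 120 N. Pads are 22 mm wide; open, the fingers measure 114 mm over their backs; the gripper's body (76 mm by 85 mm) begins 54 mm behind the grasp point. The pads swing forward as they close: fully open they stand 13 mm farther back than shut.
Start: joints at [1.116, 0.13, 1.488, -0, 1.523, -0.085], TCP at [0.217, 0.559, 0.211] pointing down, gripper open.
Joint ranges: [-2.96, 2.96], [-0.89, 2.26], [0.02, 2.5], [-1.34, 4.48], [0, 2.73], [-2.66, 2.66]. Speed limits (rad/s): [2.39, 2.39, 2.79, 3.14, 3.14, 3.14].

INTERFACE

Orientations are given as a rotation vector (axis times angle).
In Python, from cell import manip, optics gives the robot as it stands.
- The arm moves only by the tool drive_tool, never from a script. Its argument "series" is a list of rows, each a list of 7 numbers: the shift along the tool's x, y, z in m, then the turn, a rotation vector about the tool's x, y, z in rad, then the closure, from 0 (fully open) to 1 (shut). A call has 1 to 8 rows; each row is the pose to reach, as a shift and turn from the pose commanded when the call began, along the tool's axes at that moment; what a row does not reach only later rows make up. A row lasts 1/10 s, in which the tool goes at most 50 mm and 8.59 degrees, less where a joint would pass 70% of its speed; a pose out of reach is approached as far as the arm can. A call with a gripper value outside its range is refused whole. The fingers move at their own pace and stop on an object; the grip force is fixed at half the most. Time passes only in rows, so rows that repeat a pose let the fingers close. It gives the time, the measured TCP pose, the force and the opening at its end, in the units of the state.
- manip.get_state(): the state, without advancing time (a new reading comes with each control period).
- optics.grab_frame(name): name is "scene" or "top" or "wrist"; returns a dict with "frame" (420x560x3 uint8, red, green, blue), "K" (3x3 intrinsics, pixels), "R" (3x3) and "t" (3): a world point X has camera coordinates R X + t. Camera axes: x right, y down, z forward; pixel columns grow to the right and rows downward; lengths in m; the calibration is good to about 2 mm. A picture is of the moment at which its call begins. There is no depth.
- manip.close_job(): hands the job in, once; it reports no verdict.
Trained networks look in the newest picture that a camera, given by its name, has taken for a name from the list of things; names that differ only in an ending like _2 or _b are one class to them, and where a whole thing is asked for, a point or a joint stands for the part that bears it (a point fixed in the world has none). Each returns a list of dicts, best first, with "conf" (0 to 1); they miss things now and then, are a little off and sometimes report something else, mostly with a low value. They report only what shows in the picture. A call takes as long as a camera call. They do not tell look-alikes from the thing itself.
- optics.recognise(camera, query): "xy" ([column, row] in pixels, amid what is visible of it).
- optics.regions_of(camera, query): "region" (420x560 bool, what is visible of it) and "xy" ([column, row] in pixels, amid what is visible of it).
- optics.place_of(camera, query): "xy" ([column, row] in pixels: a listed point, or the origin of a listed thing).
The state is a dict: "clock": time; "joints": joint angles; "dq": joint speeds; "effort": joint torques, N m; "tcp_pos": TCP position; "eef_rot": TCP orientation; "ft_force": force on the tool from outside, world axes, zero at the start; "torque": the same for the moment, N m; "gripper_width": opening from 0.0 (shut) to 1.0 (fully open).
Only numpy, scipy, OpenCV 4.12 (cv2) and the standard library are available. Lean on these libraries where they do the work, as an engineer would, in place of code of your own. Each camera call takes 0.05 s, during which the arm holds its last target. There are 200 camera calls.

## Working session

There is one attempt and no reset: what is moved stays moved. The work goes in short steps, Python scripts to look and compute and a tool call to move; the robot and the scene stay as the last step left them, time stands still between calls to the robot, and variables do not carry over. Pictures are saved under pics/ and viewed, about 12 in all and at most 16, crops included, and the job is handed in when it is done.

Besides the shell and the picture viewer there is one more tool, called after "Request:" as a command line: name --pt "numbers of a row" for each row, then --argument value for the rest. drive_tool: Moves the arm, as the interface text tells. Its arguments: {"type":"object","properties":{"series":{"type":"array"}},"required":["series"]}

```bash
ls; mkdir -p pics; cat > h.py <<'E'
import numpy as np, cv2
from cell import manip, optics
from scipy.spatial.transform import Rotation as Rot
def snap(cam,name=None):
    f=optics.grab_frame(cam)
    if name: cv2.imwrite('pics/'+name,f['frame'][:,:,::-1])
    return f
def pix(f,X):
    c=np.array(f['R'])@np.array(X)+np.array(f['t']); u=np.array(f['K'])@c; return u[:2]/u[2]
def ray(f,xy,z):
    R=np.array(f['R']);t=np.array(f['t']);o=-R.T@t
    d=R.T@np.linalg.inv(f['K'])@np.array([xy[0],xy[1],1.]); return o+d*(z-o[2])/d[2]
E
python3 - <<'E'
from h import *
s=manip.get_state(); print({k:np.round(v,3) for k,v in s.items()})
T={'mould':0.016,'glass_disc':.008,'square_post':.008,'round_post':.008,'bar':.008,'cone_pad':.008,'short_post':.008,'jar':.008,'kiln_shelf':0,'carry_board':0}
for c in ['top','scene']:
    f=snap(c,c+'0.png'); print(c,'cam',np.round(-np.array(f['R']).T@f['t'],3))
    for n,z in T.items():
        for d in optics.place_of(c,n):
            if d['conf']>.2: print(n,np.round(d['xy']),round(d['conf'],2),np.round(ray(f,d['xy'],z),3))
E
```

```text
pics
{'clock': np.float64(0.0), 'joints': array([ 1.116,  0.131,  1.489,  0.   ,  1.523, -0.085]), 'dq': array([ 0.001,  0.001,  0.001, -0.001, -0.002,  0.001]), 'effort': array([-0.0000e+00, -5.6939e+01, -5.0055e+01, -0.0000e+00,  1.5000e-02,
        0.0000e+00]), 'tcp_pos': array([0.217, 0.559, 0.21 ]), 'eef_rot': array([ 0.289,  1.552, -0.292]), 'ft_force': array([0.351, 0.023, 0.399]), 'torque': array([0.008, 0.018, 0.015]), 'gripper_width': np.float64(0.998)}
top cam [0.389 0.025 1.044]
mould [390. 206.] 0.82 [ 0.552 -0.235  0.016]
mould [130. 225.] 0.41 [0.521 0.336 0.016]
glass_disc [137. 257.] 0.7 [0.451 0.32  0.008]
glass_disc [240. 246.] 0.65 [0.472 0.097 0.008]
glass_disc [233. 206.] 0.44 [0.56  0.112 0.008]
square_post [307. 127.] 0.64 [ 0.738 -0.059  0.008]
square_post [232. 207.] 0.63 [0.558 0.113 0.008]
square_post [288. 284.] 0.52 [ 0.386 -0.005  0.008]
round_post [184. 216.] 0.75 [0.541 0.22  0.008]
bar [178. 177.] 0.56 [0.628 0.234 0.008]
cone_pad [137. 255.] 0.63 [0.456 0.321 0.008]
short_post [131. 227.] 0.68 [0.519 0.334 0.008]
jar [181. 247.] 0.78 [0.472 0.226 0.008]
jar [132. 227.] 0.45 [0.518 0.332 0.008]
kiln_shelf [384. 212.] 0.78 [ 0.541 -0.224  0.   ]
carry_board [188. 214.] 0.75 [0.545 0.213 0.   ]
carry_board [389. 204.] 0.74 [ 0.557 -0.238  0.   ]
scene cam [1.011 0.723 0.819]
mould [227. 162.] 0.83 [ 0.563 -0.223  0.016]
glass_disc [332. 230.] 0.94 [0.481 0.098 0.008]
square_post [334. 190.] 0.72 [ 0.397 -0.007  0.008]
square_post [312. 247.] 0.6 [0.546 0.114 0.008]
square_post [194. 228.] 0.6 [ 0.729 -0.066  0.008]
round_post [346. 279.] 0.61 [0.539 0.221 0.008]
bar [310. 305.] 0.89 [0.635 0.235 0.008]
cone_pad [413. 296.] 0.97 [0.456 0.323 0.008]
cone_pad [309. 246.] 0.22 [0.55  0.11  0.008]
short_post [386. 315.] 0.78 [0.529 0.33  0.008]
jar [372. 262.] 0.76 [0.466 0.214 0.008]
kiln_shelf [236. 163.] 0.92 [ 0.538 -0.227  0.   ]
carry_board [345. 281.] 0.86 [0.539 0.22  0.   ]
```

```bash
python3 - <<'E'
import cv2
a=cv2.imread('pics/top0.png')[90:310,90:470];cv2.imwrite('pics/top0c.png',cv2.resize(a,None,fx=2.1,fy=2.1,interpolation=3))
a=cv2.imread('pics/scene0.png')[110:380,150:490];cv2.imwrite('pics/scene0c.png',cv2.resize(a,None,fx=2.2,fy=2.2,interpolation=3))
E
```

```text
(no output)
```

View pics/top0c.png

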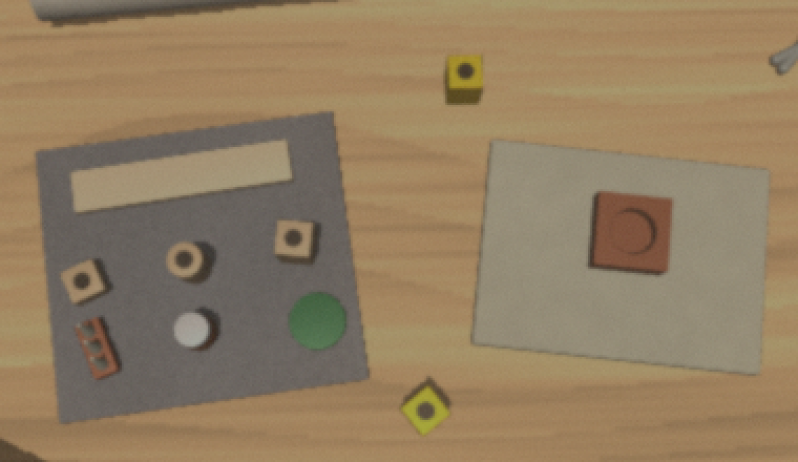

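View pics/scene0c.png

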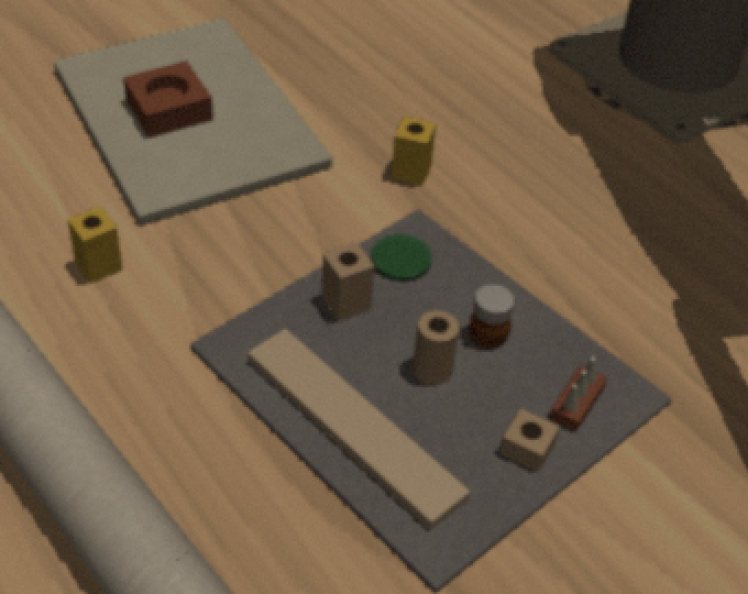

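In both pictures the carry board is on the left and the kiln shelf, with the mould at about top (391,200), is on the right. There are four square-post candidates in the full top picture:
- **(230,203):** tan and tall, so this is the one meant.
- **(130,224):** tan but low, the short post.
- **(311,127) and (293,285):** yellow look-alikes, to be left alone.

The scene crop confirms that the tan post at crop (347,285) is tall. Next I'll fit the poses from the silhouettes.

```bash
cat >> h.py <<'E'
from scipy.optimize import minimize
def box(a,b,h): return np.array([[x,y,z] for x in(-a/2,a/2) for y in(-b/2,b/2) for z in(0,h)])
def cyl(d,h): return np.array([[d/2*np.cos(t),d/2*np.sin(t),z] for t in np.linspace(0,2*np.pi,33)[:-1] for z in(0,h)])
M={'mould':box(.076,.076,.032),'glass_disc':cyl(.06,.008),'square_post':box(.036,.036,.06),'round_post':cyl(.036,.06),'bar':box(.045,.23,.014),'cone_pad':box(.06,.026,.016),'short_post':box(.036,.036,.025),'jar':cyl(.038,.05),'kiln_shelf':box(.22,.3,.016)}
def posed(m,p,z):
    c,s=np.cos(p[2]),np.sin(p[2]); return np.c_[m[:,0]*c-m[:,1]*s+p[0],m[:,0]*s+m[:,1]*c+p[1],m[:,2]+z]
def sil(f,P,S=4):
    c=P@np.array(f['R']).T+f['t']; u=c@np.array(f['K']).T; u=u[:,:2]/u[:,2:]
    h=cv2.convexHull(np.float32(u)); im=np.zeros((420,560),np.uint8)
    cv2.fillConvexPoly(im,np.int32(np.round(h*16)),255,cv2.LINE_AA,4); return im/255.
def fit(obs,m,p0,z):  # obs: list of (frame,region)
    def cost(q):
        p=[q[0]/100,q[1]/100,q[2]/5]; e=0
        for f,r in obs:
            s=sil(f,posed(m,p,z)); e+=np.abs(s-cv2.GaussianBlur(r.astype(np.float32),(3,3),.6)).sum()/r.sum()
        return e
    best=None
    for y in p0[2]:
        x0=np.array([p0[0]*100,p0[1]*100,y*5])
        r=minimize(cost,x0,method='Nelder-Mead',options=dict(initial_simplex=np.vstack([x0,x0+[1,0,0],x0+[0,1,0],x0+[0,0,.8]]),xatol=.005,fatol=1e-4))
        if best is None or r.fun<best.fun: best=r
    q=best.x; return np.round([q[0]/100,q[1]/100,q[2]/5],4),round(best.fun/len(obs),3)
def pick_region(cam,f,n,X):
    u=pix(f,X); c=[d for d in optics.regions_of(cam,n) if np.hypot(*(np.array(d['xy'])-u))<18]
    return c[0]['region'] if c else None
E
python3 - <<'E'
from h import *
G={'mould':(.555,-.232,.016),'glass_disc':(.465,.1,.008),'square_post':(.555,.113,.008),'round_post':(.54,.22,.008),'bar':(.632,.234,.008),'cone_pad':(.456,.322,.008),'short_post':(.525,.332,.008),'jar':(.469,.22,.008),'kiln_shelf':(.54,-.226,0)}
F={c:snap(c) for c in('top','scene')}
for n,g in G.items():
    m=M[n]; h=m[:,2].max(); obs=[]
    for c,f in F.items():
        if n=='cone_pad' and c=='scene': continue
        r=pick_region(c,f,n,[g[0],g[1],g[2]+h/2])
        if r is not None: obs.append((f,r))
    if not obs: print(n,'none');continue
    ys=[-.3,0,.3,.7] if 'post' in n or n=='cone_pad' else [-.1,.15]
    for o in ([obs]+([[x] for x in obs] if len(obs)>1 else [])): print(n,len(o),*fit(o,m,(g[0],g[1],ys),g[2]))
s=manip.get_state(); R=Rot.from_rotvec(s['eef_rot']).as_matrix(); print(R.round(3)); print(manip.tip_extent)
E
```

```text
mould 2 [ 0.5604 -0.231  -0.1595] 0.104
mould 1 [ 0.5602 -0.2297 -0.116 ] 0.069
mould 1 [ 0.5602 -0.2346 -0.2144] 0.112
glass_disc 2 [0.4783 0.0942 0.0124] 0.132
glass_disc 1 [ 0.4783  0.0959 -0.0306] 0.078
glass_disc 1 [0.4787 0.0905 0.3162] 0.161
square_post 2 [ 0.5582  0.1145 -0.2337] 0.163
square_post 1 [0.5575 0.1138 1.6076] 0.131
square_post 1 [ 0.5581  0.1123 -0.3745] 0.138
round_post 2 [ 0.5371  0.2212 -0.2963] 0.168
round_post 1 [0.5373 0.2221 0.3559] 0.096
round_post 1 [0.5374 0.2178 0.5486] 0.217
bar 2 [0.6343 0.2337 0.1371] 0.089
bar 1 [0.6341 0.2357 0.1317] 0.087
bar 1 [0.6344 0.2329 0.1337] 0.085
cone_pad 1 [0.4549 0.3193 0.4247] 0.176
short_post 2 [0.5237 0.3321 0.5316] 0.223
short_post 1 [0.5237 0.3322 0.4005] 0.185
short_post 1 [0.5225 0.3296 0.5958] 0.234
jar 2 [ 0.4685  0.2137 -0.113 ] 0.255
jar 1 [0.4686 0.2142 0.072 ] 0.212
jar 1 [0.4658 0.2108 0.0565] 0.288
kiln_shelf 2 [ 0.5405 -0.2273 -0.1285] 0.196
kiln_shelf 1 [ 0.5402 -0.2247 -0.1258] 0.166
kiln_shelf 1 [ 0.5406 -0.2324 -0.1411] 0.216
[[-0.     0.361  0.932]
 [-0.     0.932 -0.361]
 [-1.    -0.     0.   ]]
0.017
```

```bash
cat > go.py <<'E'
import sys; from h import *
# usage: go.py x y z a  [x y z a ...]: deltas from the current measured pose, tool pointing down, jaw axis at angle a
s=manip.get_state(); p=np.array(s['tcp_pos']); R=Rot.from_rotvec(s['eef_rot'])
v=np.array(sys.argv[1:],float).reshape(-1,4)
y=R.as_matrix()[:,1]; print('t',round(float(s['clock']),2),'p',p.round(4),'a',round(float(np.arctan2(y[1],y[0])),3),'j6',round(float(s['joints'][5]),2),'grip',round(float(s['gripper_width']),3),'F',np.round(s['ft_force'],1))
for x,y_,z,a in v:
    c,n=np.cos(a),np.sin(a); G=Rot.from_matrix(np.array([[0,c,n],[0,n,-c],[-1,0,0]]))
    print(R.inv().apply([x,y_,z]-p).round(4).tolist(),(R.inv()*G).as_rotvec().round(4).tolist())
E
python3 go.py .478 .094 .21 1.571
```

```text
t 2.05 p [0.2168 0.5595 0.2108] a 1.201 j6 -0.09 grip 1.0 F [-0.3 -0.8 -0.6]
[0.0008, -0.3396, 0.4117] [-0.37, 0.0, 0.0001]
```

Request:
drive_tool --pt "0 -0.34 0.412 -0.37 0 0 0.1" --pt "0 -0.34 0.412 -0.37 0 0 0.1" --pt "0 -0.34 0.412 -0.37 0 0 0.1" --pt "0 -0.34 0.412 -0.37 0 0 0.1" --pt "0 -0.34 0.412 -0.37 0 0 0.1" --pt "0 -0.34 0.412 -0.37 0 0 0.1" --pt "0 -0.34 0.412 -0.37 0 0 0.1" --pt "0 -0.34 0.412 -0.37 0 0 0.1"

```text
clock: 2.85
tcp_pos: [0.4119, 0.211, 0.2112]
eef_rot: [-0.0, 1.57, 0.001]
ft_force: [0.7, 0.8, 0.0]
gripper_width: 0.903
```

```bash
python3 go.py .478 .094 .21 1.571; python3 -c "
from h import *
f=snap('wrist','w1.png'); print((-np.array(f['R']).T@f['t']).round(3)); print(np.array(f['R']).round(2))"
```

```text
t 2.85 p [0.4119 0.211  0.2112] a 1.571 j6 -1.21 grip 0.903 F [0.7 0.8 0. ]
[0.0012, -0.1171, 0.066] [0.0003, 0.001, -0.0004]
[0.33  0.21  0.374]
[[-0.    1.   -0.  ]
 [ 0.95  0.    0.32]
 [ 0.32 -0.   -0.95]]
```

Request:
drive_tool --pt "0 -0.117 0.066 0 0 0 0.1" --pt "0 -0.117 0.066 0 0 0 0.1" --pt "0 -0.117 0.066 0 0 0 0.1" --pt "0 -0.117 0.066 0 0 0 0.1"

```text
clock: 3.3
tcp_pos: [0.4788, 0.0924, 0.2109]
eef_rot: [0.002, 1.57, -0.004]
ft_force: [-0.4, 0.2, 0.0]
gripper_width: 0.901
```

```bash
python3 - <<'E'
from h import *
f=snap('wrist','w2.png')
for n,g in {'glass_disc':(.478,.0945,.008),'square_post':(.558,.114,.008),'round_post':(.537,.221,.008)}.items():
    r=pick_region('wrist',f,n,[g[0],g[1],g[2]+M[n][:,2].max()/2])
    if r is None: print(n,None,[(d['xy'],d['conf']) for d in optics.recognise('wrist',n)]); continue
    print(n,r.sum(),*fit([(f,r)],M[n],(g[0],g[1],[-.3,0,.3]),g[2]))
E
python3 go.py .478 .094 .21 1.571
```

```text
glass_disc 1826 [0.478  0.0945 0.1621] 0.059
square_post 1491 [ 0.5556  0.113  -0.0741] 0.079
round_post 1405 [ 0.5377  0.2222 -0.2443] 0.07
t 3.5 p [0.4769 0.0967 0.2108] a 1.572 j6 -1.48 grip 0.9 F [0.  0.4 0.3]
[0.0008, -0.0027, 0.0011] [0.0005, -0.0003, -0.0004]
```

View pics/w2.png

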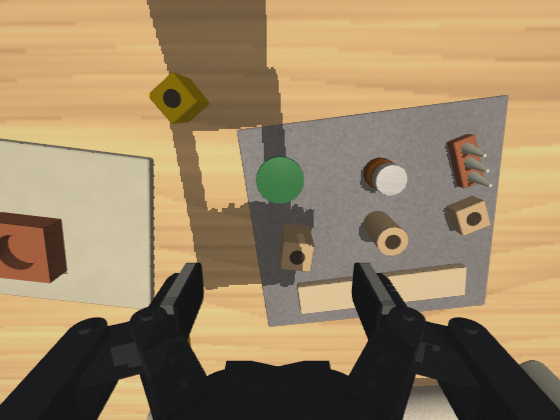

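The wrist view shows the disc at (280,180), the tall tan square post at (297,250), the round post at (387,235) and the yellow look-alike at (178,98). The disc fit agrees with the top view, so I'll descend on it.

Request:
drive_tool --pt "0.17 -0.002 0.001 0 0 0 0.13" --pt "0.17 -0.002 0.001 0 0 0 0.13" --pt "0.17 -0.002 0.001 0 0 0 0.13" --pt "0.17 -0.002 0.001 0 0 0 0.13" --pt "0.17 -0.002 0.001 0 0 0 0.13" --pt "0.17 -0.002 0.001 0 0 0 0.13" --pt "0.17 -0.002 0.001 0 0 0 0.13" --pt "0.17 -0.002 0.001 0 0 0 0.13"

```text
clock: 4.3
tcp_pos: [0.4801, 0.0944, 0.0431]
eef_rot: [-0.0, 1.567, 0.001]
ft_force: [-0.5, 0.3, 0.4]
gripper_width: 0.874
```

```bash
python3 - <<'E'
from h import *
f=snap('wrist','w3.png')
for n,g in {'glass_disc':(.478,.0945,.008)}.items():
    r=pick_region('wrist',f,n,[g[0],g[1],g[2]+M[n][:,2].max()/2])
    if r is not None: print(n,r.sum(),*fit([(f,r)],M[n],(g[0],g[1],[0]),g[2]))
E
python3 go.py .478 .0945 .026 1.571
```

```text
glass_disc 5361 [ 0.479   0.0944 -0.0073] 0.066
t 4.4 p [0.4796 0.0941 0.0425] a 1.571 j6 -1.48 grip 0.872 F [ 0.1 -0.2  0.3]
[0.0165, 0.0004, -0.0016] [0.0001, 0.0029, -0.0003]
```

View pics/w3.png

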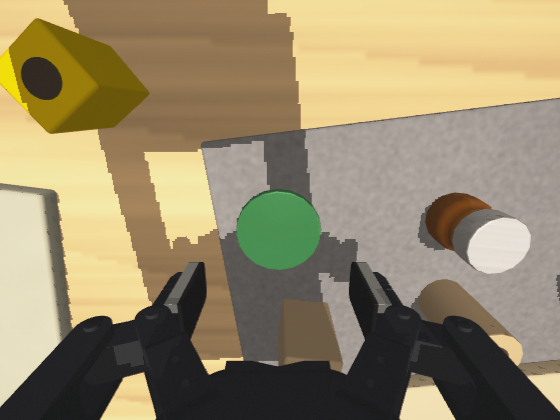

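The disc, at (279,230), lies midway between the fingers. I'll go down further and watch the force.

Request:
drive_tool --pt "0.014 0 0 0 0 0 0.13" --pt "0.014 0 0 0 0 0 0.13" --pt "0.017 0 0 0 0 0 0.13" --pt "0.017 0 0 0 0 0 0.13" --pt "0.017 0 0 0 0 0 0.13"

```text
clock: 4.9
tcp_pos: [0.4782, 0.0938, 0.0237]
eef_rot: [-0.0, 1.571, 0.0]
ft_force: [-0.3, -0.8, 1.2]
gripper_width: 0.87
```

Request:
drive_tool --pt "0.003 0 0 0 0 0 0.13" --pt "0.003 0 0 0 0 0 0.13" --pt "0.003 0 0 0 0 0 0.13"

```text
clock: 5.2
tcp_pos: [0.4782, 0.0938, 0.0208]
eef_rot: [-0.0, 1.571, 0.0]
ft_force: [0.8, -0.4, -0.7]
gripper_width: 0.866
```

Request:
drive_tool --pt "0 0 0 0 0 0 0.25" --pt "0 0 0 0 0 0 0.35" --pt "0 0 0 0 0 0 0.45" --pt "0 0 0 0 0 0 0.45" --pt "0 0 0 0 0 0 0.45" --pt "0 0 0 0 0 0 0.45"

```text
clock: 5.8
tcp_pos: [0.4783, 0.0939, 0.0208]
eef_rot: [-0.0, 1.571, 0.0]
ft_force: [0.5, 0.4, -0.7]
gripper_width: 0.547
```

```bash
python3 - <<'E'
from h import *
f=snap('wrist','w4.png')
E
python3 go.py .478 .0945 .12 1.571
```

```text
t 5.85 p [0.4782 0.0939 0.0208] a 1.571 j6 -1.48 grip 0.552 F [ 0.5  0.7 -0.4]
[-0.0992, 0.0006, -0.0002] [-0.0, -0.0, -0.0]
```

View pics/w4.png

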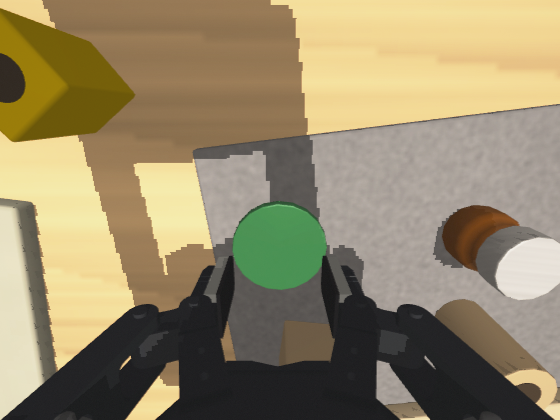

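The fingers closed to 47 mm without touching, and the disc is unmoved at (280,245). The tips are therefore still above it, as the pads sit farther back when open. I'll open again and feel for the board.

Request:
drive_tool --pt "0 0 0 0 0 0 0.13" --pt "0 0 0 0 0 0 0.13" --pt "0 0 0 0 0 0 0.13" --pt "0 0 0 0 0 0 0.13" --pt "0.003 0 0 0 0 0 0.13" --pt "0.003 0 0 0 0 0 0.13" --pt "0.003 0 0 0 0 0 0.13"

```text
clock: 6.55
tcp_pos: [0.4781, 0.0938, 0.0176]
eef_rot: [-0.0, 1.571, 0.0]
ft_force: [0.7, -0.4, -0.1]
gripper_width: 0.871
```

Request:
drive_tool --pt "0.003 0 0 0 0 0 0.13" --pt "0.003 0 0 0 0 0 0.13" --pt "0.003 0 0 0 0 0 0.13"

```text
clock: 6.85
tcp_pos: [0.4781, 0.0938, 0.0146]
eef_rot: [-0.0, 1.571, 0.0]
ft_force: [0.2, -0.4, 0.8]
gripper_width: 0.871
```

Request:
drive_tool --pt "0 0 0 0 0 0 0.25" --pt "0 0 0 0 0 0 0.35" --pt "0 0 0 0 0 0 0.4" --pt "0 0 0 0 0 0 0.4" --pt "0 0 0 0 0 0 0.4"

```text
clock: 7.35
tcp_pos: [0.4783, 0.0939, 0.0148]
eef_rot: [-0.0, 1.571, 0.0]
ft_force: [-0.2, 0.4, 0.4]
gripper_width: 0.601
```

```bash
python3 - <<'E'
from h import *
f=snap('wrist'); im=f['frame'][180:400,120:440,::-1]
cv2.imwrite('pics/w5.png',cv2.resize(im,None,fx=2.2,fy=2.2,interpolation=3))
r=pick_region('wrist',f,'glass_disc',[.478,.0945,.012])
if r is not None: print(r.sum(),*fit([(f,r)],M['glass_disc'],(.478,.0945,[0]),.008))
T=np.array(manip.get_state()['tcp_pos'])
for d in (.0,.017): 
  for w in (-.03,0,.03): print(d,w,pix(f,T+[0,w,-d]).round(0))
E
```

```text
6861 [0.4793 0.0943 0.1992] 0.073
0.0 -0.03 [229. 252.]
0.0 0 [278. 253.]
0.0 0.03 [328. 253.]
0.017 -0.03 [233. 241.]
0.017 0 [278. 241.]
0.017 0.03 [323. 241.]
```

View pics/w5.png

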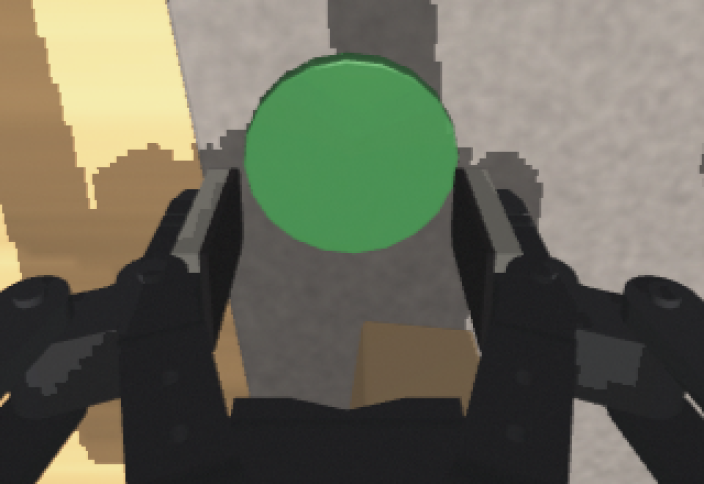

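The disc at crop (350,150) is ungripped. The pad tips at crop (238,170–240) and (458,170–240) appear to be well above it. I'll check the tip height from the side with the scene camera.

```bash
python3 - <<'E'
from h import *
f=snap('scene'); im=f['frame'][:,:,::-1].copy(); T=np.array(manip.get_state()['tcp_pos']); print(T)
S=6; u0,v0=pix(f,T).astype(int)-[55,50]; c=cv2.resize(im[v0:v0+95,u0:u0+120],None,fx=S,fy=S,interpolation=3)
for d,col in ((0,(0,0,255)),(-.017,(255,0,0)),(.025,(0,255,255))):
  for w in (-.0255,.0255):
    q=(pix(f,T+[0,w,d])-[u0,v0]+.5)*S; cv2.circle(c,tuple(int(a) for a in q),4,col,-1); print(d,w,q.round())
cv2.imwrite('pics/s6.png',c)
E
```

```text
[0.47829665 0.09388    0.01484638]
0 -0.0255 [292. 263.]
0 0.0255 [377. 347.]
-0.017 -0.0255 [289. 297.]
-0.017 0.0255 [373. 381.]
0.025 -0.0255 [296. 213.]
0.025 0.0255 [382. 297.]
```

View pics/s6.png

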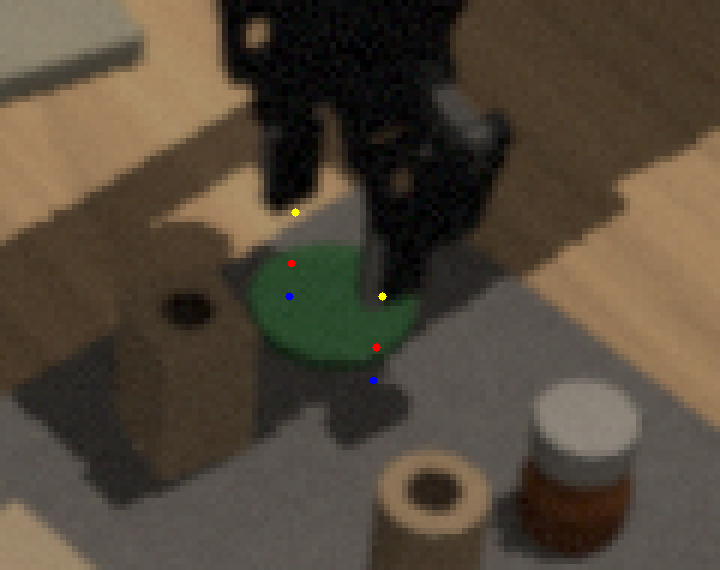

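Both cameras put the tips about 25 mm above the reported TCP (yellow marks), not 17 mm below it, so the stated tool length doesn't match. I'll trust the pictures and calibrate by touch, going down step by step and watching the force.

Request:
drive_tool --pt "0 0 0 0 0 0 0.13" --pt "0 0 0 0 0 0 0.13" --pt "0 0 0 0 0 0 0.13" --pt "0.01 0 0 0 0 0 0.13" --pt "0.014 0 0 0 0 0 0.13" --pt "0.016 0 0 0 0 0 0.13" --pt "0.016 0 0 0 0 0 0.13" --pt "0.016 0 0 0 0 0 0.13"

```text
clock: 8.3
tcp_pos: [0.4782, 0.0939, -0.0013]
eef_rot: [-0.0, 1.571, 0.0]
ft_force: [-0.2, 0.1, -0.3]
gripper_width: 0.874
```

Request:
drive_tool --pt "0.003 0 0 0 0 0 0.13" --pt "0.006 0 0 0 0 0 0.13" --pt "0.006 0 0 0 0 0 0.13" --pt "0.006 0 0 0 0 0 0.13"

```text
clock: 8.7
tcp_pos: [0.4781, 0.0938, -0.0073]
eef_rot: [-0.0, 1.571, 0.0]
ft_force: [-0.3, -0.6, -0.6]
gripper_width: 0.874
```

```bash
python3 - <<'E'
from h import *
f=snap('scene'); im=f['frame'][:,:,::-1].copy(); T=np.array(manip.get_state()['tcp_pos']); print(T)
S=6; u0,v0=pix(f,[T[0],T[1],.0148]).astype(int)-[55,50]; c=cv2.resize(im[v0:v0+95,u0:u0+120],None,fx=S,fy=S,interpolation=3)
cv2.imwrite('pics/s7.png',c)
E
```

```text
[ 0.47820685  0.09385348 -0.00722816]
```

View pics/s7.png

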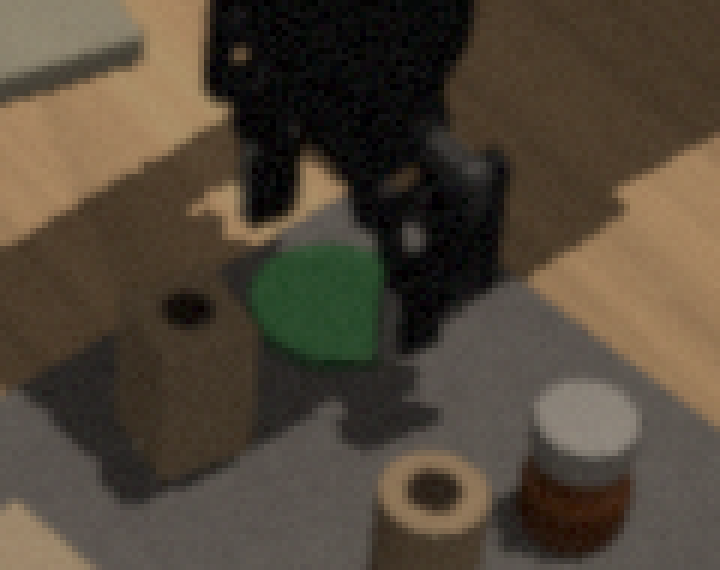

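The tip at crop (415,350) and its shadow at (435,410) haven't met yet, so about 10 mm remains.

Request:
drive_tool --pt "0.003 0 0 0 0 0 0.13" --pt "0.006 0 0 0 0 0 0.13" --pt "0.006 0 0 0 0 0 0.13" --pt "0.006 0 0 0 0 0 0.13"

```text
clock: 9.15
tcp_pos: [0.4781, 0.0938, -0.0134]
eef_rot: [-0.0, 1.571, 0.0]
ft_force: [-0.9, 0.2, -0.0]
gripper_width: 0.868
```

Request:
drive_tool --pt "0.002 0 0 0 0 0 0.13" --pt "0.002 0 0 0 0 0 0.13" --pt "0.002 0 0 0 0 0 0.13"

```text
clock: 9.45
tcp_pos: [0.4782, 0.0938, -0.0152]
eef_rot: [-0.0, 1.571, 0.0]
ft_force: [-0.6, -0.0, 0.2]
gripper_width: 0.868
```

Request:
drive_tool --pt "0.002 0 0 0 0 0 0.13" --pt "0.002 0 0 0 0 0 0.13" --pt "0.002 0 0 0 0 0 0.13"

```text
clock: 9.75
tcp_pos: [0.4782, 0.0938, -0.0173]
eef_rot: [-0.0, 1.571, 0.0]
ft_force: [-0.3, -0.1, 0.1]
gripper_width: 0.864
```

Request:
drive_tool --pt "0 0 0 0 0 0 0.25" --pt "0 0 0 0 0 0 0.35" --pt "0 0 0 0 0 0 0.4" --pt "0 0 0 0 0 0 0.4" --pt "0 0 0 0 0 0 0.4"

```text
clock: 10.25
tcp_pos: [0.4787, 0.0939, -0.0164]
eef_rot: [-0.0, 1.57, 0.0]
ft_force: [-2.1, 0.4, 6.9]
gripper_width: 0.672
```

Request:
drive_tool --pt "-0.002 0 0 0 0 0 0.45" --pt "-0.002 0 0 0 0 0 0.5" --pt "-0.002 0 0 0 0 0 0.5"

```text
clock: 10.55
tcp_pos: [0.4782, 0.0939, -0.0153]
eef_rot: [-0.0, 1.571, 0.0]
ft_force: [-0.5, 0.4, -0.2]
gripper_width: 0.667
```

Request:
drive_tool --pt "-0.01 0 0 0 0 0 0.5" --pt "-0.03 0 0 0 0 0 0.5" --pt "-0.05 0 0 0 0 0 0.5" --pt "-0.05 0 0 0 0 0 0.5" --pt "-0.05 0 0 0 0 0 0.5"

```text
clock: 11.05
tcp_pos: [0.4788, 0.0939, 0.0354]
eef_rot: [-0.0, 1.569, 0.0]
ft_force: [-0.7, -0.2, -1.8]
gripper_width: 0.669
```

```bash
python3 - <<'E'
from h import *
f=snap('scene'); im=f['frame'][:,:,::-1].copy(); 
c=cv2.resize(im[180:290,270:400],None,fx=5,fy=5,interpolation=3)
cv2.imwrite('pics/s8.png',c)
E
python3 go.py
```

```text
t 11.1 p [0.478  0.0939 0.0345] a 1.571 j6 -1.48 grip 0.67 F [ 0.2 -0.1 -0.8]
```

View pics/s8.png

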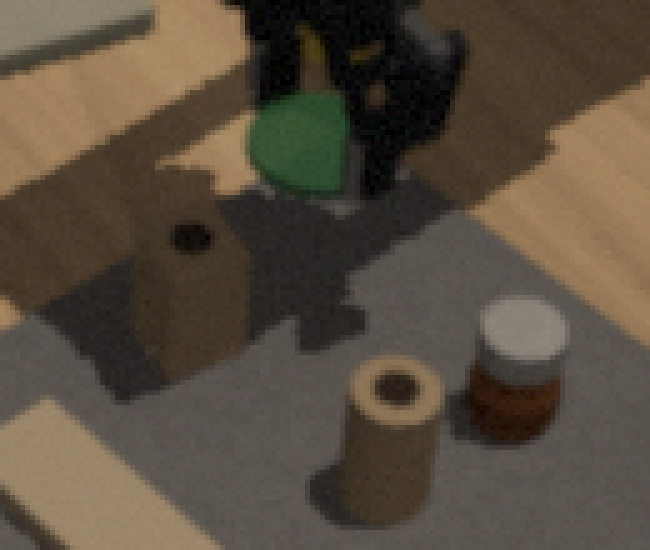

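The disc is held level at crop (300,145). Touch calibration at this opening gives disc underside ≈ TCP + 0.024. I'll carry it to the mould and refine the mould pose from the wrist view.

```bash
python3 go.py .54 -.228 .12 1.571
```

```text
t 11.1 p [0.478  0.0939 0.0345] a 1.571 j6 -1.48 grip 0.67 F [ 0.2 -0.1 -0.8]
[-0.0855, -0.3219, 0.0619] [-0.0, -0.0002, -0.0]
```

Request:
drive_tool --pt "-0.045 0 0 0 0 0 0.5" --pt "-0.085 -0.03 0.006 0 0 0 0.5" --pt "-0.085 -0.08 0.015 0 0 0 0.5" --pt "-0.085 -0.13 0.025 0 0 0 0.5" --pt "-0.085 -0.18 0.035 0 0 0 0.5" --pt "-0.085 -0.23 0.045 0 0 0 0.5" --pt "-0.085 -0.28 0.055 0 0 0 0.5" --pt "-0.085 -0.32 0.062 0 0 0 0.5"

```text
clock: 11.9
tcp_pos: [0.5396, -0.2282, 0.1182]
eef_rot: [0.001, 1.573, 0.0]
ft_force: [1.2, 0.5, 0.1]
gripper_width: 0.669
```

Request:
drive_tool --pt "0 0 0 0 0 0 0.5" --pt "0 0 0 0 0 0 0.5"

```text
clock: 12.1
tcp_pos: [0.5393, -0.2268, 0.1179]
eef_rot: [0.003, 1.573, -0.0]
ft_force: [0.0, -0.1, -0.4]
gripper_width: 0.675
```

```bash
python3 - <<'E'
from h import *
f=snap('wrist','w9.png'); ft=snap('top')
for n,g in {'mould':(.56,-.23,.016),'kiln_shelf':(.54,-.226,0)}.items():
    r=pick_region('wrist',f,n,[g[0],g[1],g[2]+M[n][:,2].max()/2])
    print(n,[(np.round(d['xy']),round(d['conf'],2)) for d in optics.recognise('wrist',n)])
    if r is not None: cv2.imwrite('pics/r_%s.png'%n,r*np.uint8(255)); print(r.sum(),*fit([(f,r)],M[n],(g[0],g[1],[-.2,0]),g[2]))
E
python3 go.py
```

```text
mould [(array([272., 204.]), 0.77)]
kiln_shelf [(array([265., 159.]), 0.97), (array([554., 304.]), 0.17)]
t 12.4 p [ 0.5404 -0.2249  0.1198] a 1.573 j6 -2.05 grip 0.664 F [-0.1  0.7 -0.4]
```

View pics/w9.png

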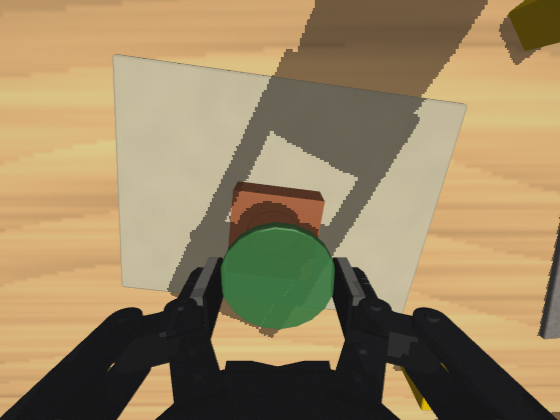

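```bash
python3 - <<'E'
from h import *
f=snap('wrist'); I=f['frame'].astype(float); br=(I[...,0]-I[...,2])/(I.sum(2)+1); 
g=cv2.GaussianBlur(I.sum(2),(3,3),0.7)
def line(pts): # x as fn of y : fit
    P=np.array(pts); k=np.polyfit(P[:,1],P[:,0],1); res=P[:,0]-np.polyval(k,P[:,1]); m=abs(res)<.003; k=np.polyfit(P[m,1],P[m,0],1); return k,m.sum()
bot=[];top=[]
for c in range(244,318):
    col=br[160:225,c]; r=160+np.argmax(col>.2); bot.append(ray(f,[c,r-.5],.016)[:2])
    d=np.diff(g[r+3:r+25,c]); top.append(ray(f,[c,r+3+np.argmax(d)+.5],.048)[:2])
kb,nb=line(bot);kt,nt=line(top); print('bottom front',kb,nb,'top front',kt,nt)
L=[];Rr=[]
for r in range(204,222):
    row=br[r]>.2; cs=np.where(row[200:360])[0]+200; L.append(ray(f,[cs[0]-.5,r],.048)[:2]); Rr.append(ray(f,[cs[-1]+.5,r],.048)[:2])
for e in (L,Rr):
    P=np.array(e); k=np.polyfit(P[:,0],P[:,1],1); print('side: y at x=.53',np.polyval(k,.53),'slope',k[0], P[:,0].min(),P[:,0].max())
# shelf front edge
E=[]
for c in range(150,250,3):
    E.append(ray(f,[c,20+np.argmax(np.diff(g[20:130,c]*0+br[20:130,c]*-1))+.5],.016)[:2])
print('shelf',line(E))
r=[d for d in optics.regions_of('wrist','glass_disc')][0]
print('disc in hand',fit([(f,r['region'])],M['glass_disc'],(.54,-.225,[0]),.143), manip.get_state()['tcp_pos'])
E
```

```text
bottom front [0.13422726 0.55306801] 74 top front [0.13191962 0.55214412] 74
side: y at x=.53 -0.2650403795765291 slope -0.1562510103996747 0.5317566502920235 0.5468967552308678
side: y at x=.53 -0.1891723568192221 slope -0.1383918884978639 0.5315720065034828 0.5467065180530941
shelf (array([0.1341383, 0.4604875]), np.int64(34))
disc in hand (array([ 0.5413, -0.2256,  0.0021]), np.float64(0.053)) [ 0.54048797 -0.22523896  0.11997304]
```

Mould: centre (0.560, −0.231), yaw −0.133. The side widths check at 76 mm and the earlier fits agree. Now I'll place the disc.

```bash
python3 go.py .559 -.231 .028 1.571
```

```text
t 12.5 p [ 0.5405 -0.2252  0.12  ] a 1.572 j6 -2.05 grip 0.669 F [ 0.1  0.1 -0.4]
[0.092, -0.0058, 0.0185] [0.0013, 0.0002, 0.0001]
```

Request:
drive_tool --pt "0.02 -0.006 0.0185 0 0 0 0.5" --pt "0.055 -0.006 0.0185 0 0 0 0.5" --pt "0.08 -0.006 0.0185 0 0 0 0.5" --pt "0.088 -0.006 0.0185 0 0 0 0.5" --pt "0.092 -0.006 0.0185 0 0 0 0.5" --pt "0.092 -0.006 0.0185 0 0 0 0.5" --pt "0.092 -0.006 0.0185 0 0 0 0.5"

```text
clock: 13.2
tcp_pos: [0.56, -0.2327, 0.0297]
eef_rot: [-0.001, 1.568, -0.001]
ft_force: [-0.3, 0.3, -0.8]
gripper_width: 0.672
```

Request:
drive_tool --pt "0.002 0 0 0 0 0 0.5" --pt "0.002 0 0 0 0 0 0.5"

```text
clock: 13.4
tcp_pos: [0.5594, -0.2324, 0.0267]
eef_rot: [-0.001, 1.57, -0.0]
ft_force: [-0.6, -0.8, -0.6]
gripper_width: 0.668
```

Request:
drive_tool --pt "0.0015 0 0 0 0 0 0.5" --pt "0.0015 0 0 0 0 0 0.5" --pt "0.0015 0 0 0 0 0 0.5"

```text
clock: 13.7
tcp_pos: [0.5587, -0.2321, 0.0242]
eef_rot: [-0.0, 1.571, 0.0]
ft_force: [-0.1, 0.7, -1.0]
gripper_width: 0.672
```

Request:
drive_tool --pt "0.001 0.001 0 0 0 0 0.5" --pt "0.001 0.001 0 0 0 0 0.5" --pt "0.001 0.001 0 0 0 0 0.5"

```text
clock: 14.0
tcp_pos: [0.559, -0.2315, 0.0237]
eef_rot: [-0.001, 1.57, -0.0]
ft_force: [-0.9, -1.3, 2.4]
gripper_width: 0.665
```

Request:
drive_tool --pt "0.001 0 0 0 0 0 0.5" --pt "0.001 0 0 0 0 0 0.5" --pt "0.001 0 0 0 0 0 0.5"

```text
clock: 14.3
tcp_pos: [0.5591, -0.2315, 0.0236]
eef_rot: [-0.001, 1.57, -0.0]
ft_force: [-4.9, 1.2, 11.1]
gripper_width: 0.667
```

Contact. Release and lift.

Request:
drive_tool --pt "-0.001 0 0 0 0 0 0.5" --pt "-0.001 0 0 0 0 0 0.3" --pt "-0.001 0 0 0 0 0 0.15" --pt "-0.001 0 0 0 0 0 0.15" --pt "-0.03 0 0 0 0 0 0.15" --pt "-0.07 0 0 0 0 0 0.15" --pt "-0.11 0 0 0 0 0 0.15" --pt "-0.12 0 0 0 0 0 0.15"

```text
clock: 15.1
tcp_pos: [0.5616, -0.2325, 0.1483]
eef_rot: [-0.003, 1.563, -0.003]
ft_force: [1.4, -0.8, 0.2]
gripper_width: 0.848
```

```bash
python3 - <<'E'
from h import *
f=snap('wrist','w10.png')
r=[d for d in optics.regions_of('wrist','glass_disc') if d['conf']>.3]
for d in r: print('disc',d['xy'],d['conf'],fit([(f,d['region'])],M['glass_disc'],(.56,-.231,[0]),.048))
E
python3 go.py .5556 .113 .15 -.11
```

```text
disc [283.1, 202.5] 0.96 (array([ 0.5593, -0.2313,  0.0629]), np.float64(0.08))
t 15.2 p [ 0.5605 -0.2319  0.1451] a 1.571 j6 -2.05 grip 0.849 F [-0.  -0.4 -0.7]
[-0.0057, 0.3449, -0.0048] [1.6811, 0.0053, -0.0021]
```

The disc lies at (0.559, −0.231), within 1 mm of the mould's centre. Next is the tan tall square post.

Request:
drive_tool --pt "0 0.345 -0.005 1.64 0 0 0.3" --pt "0 0.345 -0.005 1.64 0 0 0.3" --pt "0 0.345 -0.005 1.64 0 0 0.3" --pt "0 0.345 -0.005 1.64 0 0 0.3" --pt "0 0.345 -0.005 1.64 0 0 0.3" --pt "0 0.345 -0.005 1.64 0 0 0.3" --pt "0 0.345 -0.005 1.64 0 0 0.3" --pt "0 0.345 -0.005 1.64 0 0 0.3"

```text
clock: 16.0
tcp_pos: [0.5517, 0.1177, 0.1396]
eef_rot: [0.881, 1.388, -0.884]
ft_force: [-0.1, -0.6, 0.6]
gripper_width: 0.702
```

```bash
python3 go.py .556 .1135 .15 -.07
```

```text
t 16.0 p [0.5517 0.1177 0.1396] a 0.436 j6 -0.32 grip 0.702 F [-0.1 -0.6  0.6]
[-0.0104, 0.0021, 0.0056] [0.5065, -0.0015, 0.0037]
```

Request:
drive_tool --pt "-0.005 0 0.004 0.5 0 0 0.35" --pt "-0.005 0 0.004 0.5 0 0 0.35" --pt "-0.005 0 0.004 0.5 0 0 0.35" --pt "-0.005 0 0.004 0.5 0 0 0.35" --pt "-0.005 0 0.004 0.5 0 0 0.35" --pt "-0.005 0 0.004 0.5 0 0 0.35"

```text
clock: 16.6
tcp_pos: [0.5544, 0.1102, 0.1455]
eef_rot: [1.251, 1.183, -1.255]
ft_force: [0.4, 0.3, 0.2]
gripper_width: 0.65
```

```bash
python3 - <<'E'
from h import *
f=snap('wrist','w11.png'); I=cv2.resize(f['frame'][:,:,::-1],None,fx=1.4,fy=1.4); cv2.imwrite('pics/w11b.png',I)
G={'square_post':(.556,.113,.008),'round_post':(.5375,.222,.008),'bar':(.6343,.2337,.008),'cone_pad':(.455,.32,.008),'short_post':(.5237,.332,.008),'jar':(.4685,.214,.008)}
for n,g in G.items():
    r=pick_region('wrist',f,n,[g[0],g[1],g[2]+M[n][:,2].max()/2])
    if r is not None: print(n,r.sum(),*fit([(f,r)],M[n],(g[0],g[1],[-.1,.14,.4]),g[2]))
E
python3 go.py .556 .1135 0 -.07
```

```text
square_post 2146 [ 0.5572  0.1143 -0.1213] 0.096
round_post 2103 [ 0.5379  0.2209 -0.0168] 0.089
jar 2259 [0.4715 0.2146 0.0251] 0.206
t 16.95 p [0.5555 0.1103 0.1473] a -0.06 j6 0.17 grip 0.646 F [-0.8 -0.2 -0.6]
[0.1473, 0.0003, -0.0033] [0.0096, -0.0, -0.0001]
```

View pics/w11b.png

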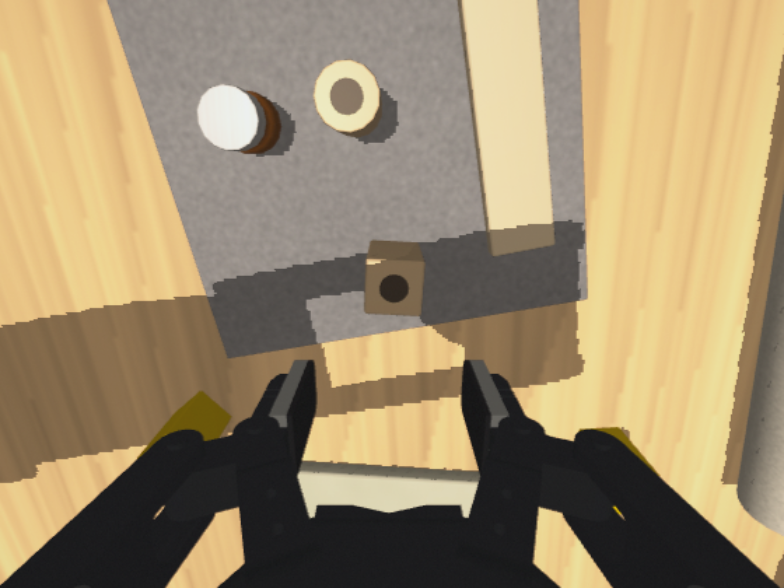

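This crop confirms the target: the tan tall post at (394,285), with its hollow. The yellow ones lie at (190,425) and (620,440). I'll descend and grip.

Request:
drive_tool --pt "0.04 0.001 -0.0037 0.04 0 0 0.35" --pt "0.09 0.001 -0.0037 0.04 0 0 0.35" --pt "0.125 0.001 -0.0037 0.04 0 0 0.35" --pt "0.147 0.001 -0.0037 0.04 0 0 0.35" --pt "0.147 0.001 -0.0037 0.04 0 0 0.35" --pt "0.147 0.001 -0.0037 0.04 0 0 0.35"

```text
clock: 17.55
tcp_pos: [0.5568, 0.1139, 0.0008]
eef_rot: [1.283, 1.16, -1.283]
ft_force: [-0.1, 0.3, 1.1]
gripper_width: 0.65
```

Request:
drive_tool --pt "0 0 0 0 0 0 0.5" --pt "0 0 0 0 0 0 0.65" --pt "0 0 0 0 0 0 0.75" --pt "0 0 0 0 0 0 0.75" --pt "0 0 0 0 0 0 0.75"

```text
clock: 18.05
tcp_pos: [0.5588, 0.1141, 0.0029]
eef_rot: [1.286, 1.157, -1.28]
ft_force: [-0.1, -0.6, 7.2]
gripper_width: 0.414
```

```bash
python3 go.py
```

```text
t 18.05 p [0.5588 0.1141 0.0029] a -0.101 j6 0.21 grip 0.414 F [-0.1 -0.6  7.2]
```

Request:
drive_tool --pt "-0.003 0 0 0 0 0 0.75" --pt "-0.03 0 0 0 0 0 0.75" --pt "-0.07 0 0 0 0 0 0.75" --pt "-0.1 0 0 0 0 0 0.75" --pt "-0.1 0 0 0 0 0 0.75" --pt "-0.1 0 0 0 0 0 0.75"

```text
clock: 18.65
tcp_pos: [0.5574, 0.114, 0.1014]
eef_rot: [1.284, 1.158, -1.281]
ft_force: [0.4, 0.3, -1.9]
gripper_width: 0.42
```

```bash
python3 go.py .5707 -.1508 .1 -.133; python3 - <<'E'
from h import *
for c in ('scene','wrist'):
    f=snap(c); T=manip.get_state()['tcp_pos']
    r=pick_region(c,f,'square_post',[T[0],T[1],T[2]+.035])
    if r is not None: print(c,r.sum(),*fit([(f,r)],M['square_post'],(T[0],T[1],[-.1]),T[2]+.005))
E
```

```text
t 18.65 p [0.5574 0.114  0.1014] a -0.101 j6 0.21 grip 0.42 F [ 0.4  0.3 -1.9]
[0.0014, 0.0399, 0.2621] [0.0323, -0.0005, -0.0022]
scene 614 [ 0.5501  0.1125 -0.624 ] 0.269
wrist 10640 [ 0.555   0.1125 -0.0795] 0.073
```

Request:
drive_tool --pt "0 0.008 0.048 0.032 0 0 0.75" --pt "0 0.015 0.097 0.032 0 0 0.75" --pt "0 0.022 0.145 0.032 0 0 0.75" --pt "0 0.03 0.194 0.032 0 0 0.75" --pt "0 0.037 0.24 0.032 0 0 0.75" --pt "0 0.04 0.261 0.032 0 0 0.75" --pt "0 0.04 0.261 0.032 0 0 0.75" --pt "0 0.04 0.261 0.032 0 0 0.75"

```text
clock: 19.65
tcp_pos: [0.5693, -0.1497, 0.0989]
eef_rot: [1.307, 1.145, -1.309]
ft_force: [0.4, 0.3, -1.1]
gripper_width: 0.419
```

```bash
python3 go.py .5707 -.1508 .014 -.133; python3 - <<'E'
from h import *
f=snap('wrist','w12.png'); T=manip.get_state()['tcp_pos']
r=pick_region('wrist',f,'square_post',[T[0],T[1],T[2]+.035])
if r is not None: print(r.sum(),*fit([(f,r)],M['square_post'],(T[0],T[1],[-.13]),T[2]+.005))
E
```

```text
t 19.65 p [ 0.5693 -0.1497  0.0989] a -0.134 j6 -0.21 grip 0.419 F [ 0.4  0.3 -1.1]
[0.0849, 0.0017, 0.001] [-0.0012, -0.0009, 0.0023]
10533 [ 0.5683 -0.1504 -0.1493] 0.095
```

Request:
drive_tool --pt "0.03 0.002 0 0 0 0 0.75" --pt "0.06 0.002 0 0 0 0 0.75" --pt "0.076 0.002 0 0 0 0 0.75" --pt "0.083 0.002 0 0 0 0 0.75" --pt "0.083 0.002 0 0 0 0 0.75" --pt "0.083 0.002 0 0 0 0 0.75"

```text
clock: 20.35
tcp_pos: [0.5732, -0.1501, 0.0186]
eef_rot: [1.306, 1.142, -1.305]
ft_force: [-0.4, 0.3, -1.4]
gripper_width: 0.413
```

Request:
drive_tool --pt "0.002 0 0 0 0 0 0.75" --pt "0.002 0 0 0 0 0 0.75" --pt "0.002 0 0 0 0 0 0.75"

```text
clock: 20.65
tcp_pos: [0.5727, -0.1503, 0.016]
eef_rot: [1.307, 1.142, -1.306]
ft_force: [-0.2, -0.2, -1.3]
gripper_width: 0.414
```

Request:
drive_tool --pt "0.0015 0 0 0 0 0 0.75" --pt "0.0015 0 0 0 0 0 0.75" --pt "0.0015 0 0 0 0 0 0.75"

```text
clock: 20.95
tcp_pos: [0.5721, -0.1501, 0.0137]
eef_rot: [1.306, 1.144, -1.306]
ft_force: [0.5, -0.6, -2.3]
gripper_width: 0.415
```

Request:
drive_tool --pt "0.0015 -0.001 0 0 0 0 0.75" --pt "0.0015 -0.001 0 0 0 0 0.75" --pt "0.0015 -0.001 0 0 0 0 0.75"

```text
clock: 21.25
tcp_pos: [0.5711, -0.1499, 0.0122]
eef_rot: [1.306, 1.144, -1.307]
ft_force: [0.2, 0.4, -1.7]
gripper_width: 0.415
```

Request:
drive_tool --pt "0.0015 0 0 0 0 0 0.75" --pt "0.0015 0 0 0 0 0 0.75" --pt "0.0015 0 0 0 0 0 0.75"

```text
clock: 21.55
tcp_pos: [0.5714, -0.15, 0.0109]
eef_rot: [1.306, 1.143, -1.306]
ft_force: [1.3, -0.7, -0.6]
gripper_width: 0.413
```

Request:
drive_tool --pt "0.001 0 0 0 0 0 0.75" --pt "0.001 0 0 0 0 0 0.75" --pt "0.001 0 0 0 0 0 0.75"

```text
clock: 21.85
tcp_pos: [0.5715, -0.1501, 0.0109]
eef_rot: [1.306, 1.143, -1.306]
ft_force: [-4.7, 1.3, 8.0]
gripper_width: 0.419
```

Request:
drive_tool --pt "0.001 0 0 0 0 0 0.75" --pt "0.001 0 0 0 0 0 0.75" --pt "0.001 0 0 0 0 0 0.75"

```text
clock: 22.15
tcp_pos: [0.5714, -0.1501, 0.0108]
eef_rot: [1.306, 1.143, -1.306]
ft_force: [-9.3, 2.2, 17.1]
gripper_width: 0.414
```

Contact. I'll release and go up.

Request:
drive_tool --pt "-0.002 0 0 0 0 0 0.75" --pt "-0.002 0 0 0 0 0 0.55" --pt "-0.002 0 0 0 0 0 0.35" --pt "-0.002 0 0 0 0 0 0.35" --pt "-0.002 0 0 0 0 0 0.35" --pt "-0.05 0 0 0 0 0 0.35" --pt "-0.1 0 0 0 0 0 0.35" --pt "-0.13 0 0 0 0 0 0.35"

```text
clock: 22.95
tcp_pos: [0.5727, -0.1504, 0.1429]
eef_rot: [1.307, 1.14, -1.304]
ft_force: [0.8, -0.6, 0.8]
gripper_width: 0.653
```

```bash
python3 go.py .5378 .222 .15 .3 ; python3 - <<'E'
from h import *
obs=[]
for c in ('top','scene'):
    f=snap(c); r=pick_region(c,f,'square_post',[.5707,-.1505,.046])
    if r is not None: obs.append((f,r)); print(c,r.sum(),*fit([(f,r)],M['square_post'],(.5707,-.1505,[-.13]),.016))
E
```

```text
t 22.95 p [ 0.5727 -0.1504  0.1429] a -0.133 j6 -0.21 grip 0.653 F [ 0.8 -0.6  0.8]
[-0.0077, -0.0838, -0.3645] [-0.4328, 0.0017, -0.0039]
scene 537 [ 0.5723 -0.1528 -0.2469] 0.115
```

The square post is placed: relative to the mould it is at y ≈ 0.082, x ≈ 0.001. Now the round post, gripped diagonally to keep clear of the jar.

Request:
drive_tool --pt "-0.007 -0.084 -0.3645 -0.83 0 0 0.35" --pt "-0.007 -0.084 -0.3645 -0.83 0 0 0.35" --pt "-0.007 -0.084 -0.3645 -0.83 0 0 0.35" --pt "-0.007 -0.084 -0.3645 -0.83 0 0 0.35" --pt "-0.007 -0.084 -0.3645 -0.83 0 0 0.35" --pt "-0.007 -0.084 -0.3645 -0.83 0 0 0.35" --pt "-0.007 -0.084 -0.3645 -0.83 0 0 0.35" --pt "-0.007 -0.084 -0.3645 -0.83 0 0 0.35"

```text
clock: 23.95
tcp_pos: [0.5337, 0.226, 0.1433]
eef_rot: [0.679, 1.465, -0.682]
ft_force: [-0.2, -0.8, -0.3]
gripper_width: 0.648
```

Request:
drive_tool --pt "0 0 0 0 0 0 0.35" --pt "0 0 0 0 0 0 0.35"

```text
clock: 24.15
tcp_pos: [0.5349, 0.2224, 0.1435]
eef_rot: [0.679, 1.464, -0.683]
ft_force: [0.3, 0.2, -0.4]
gripper_width: 0.649
```

```bash
python3 - <<'E'
from h import *
f=snap('wrist')
G={'round_post':(.5375,.222,.008),'jar':(.4695,.214,.008),'bar':(.6343,.2337,.008),'cone_pad':(.455,.32,.008)}
for n,g in G.items():
    r=pick_region('wrist',f,n,[g[0],g[1],g[2]+M[n][:,2].max()/2])
    if r is not None: print(n,r.sum(),*fit([(f,r)],M[n],(g[0],g[1],[.13,.4]),g[2]))
E
python3 go.py .538 .2215 0 .7
```

```text
round_post 1702 [0.5372 0.2229 0.2499] 0.128
jar 1693 [0.4703 0.2183 0.2229] 0.188
cone_pad 2426 [0.4555 0.3186 0.3914] 0.073
t 24.4 p [0.5363 0.2212 0.1454] a 0.695 j6 -0.39 grip 0.649 F [0.4 0.9 0.4]
[0.1454, 0.0016, 0.0009] [-0.0045, -0.0001, 0.0007]
```

Request:
drive_tool --pt "0.04 0.0015 0.0005 0 0 0 0.35" --pt "0.09 0.0015 0.0005 0 0 0 0.35" --pt "0.125 0.0015 0.0005 0 0 0 0.35" --pt "0.145 0.0015 0.0005 0 0 0 0.35" --pt "0.145 0.0015 0.0005 0 0 0 0.35" --pt "0.145 0.0015 0.0005 0 0 0 0.35"

```text
clock: 25.0
tcp_pos: [0.538, 0.2225, 0.0013]
eef_rot: [0.683, 1.461, -0.683]
ft_force: [1.1, -0.3, -0.0]
gripper_width: 0.648
```

Request:
drive_tool --pt "0 0 0 0 0 0 0.5" --pt "0 0 0 0 0 0 0.65" --pt "0 0 0 0 0 0 0.75" --pt "0 0 0 0 0 0 0.75" --pt "0 0 0 0 0 0 0.75"

```text
clock: 25.5
tcp_pos: [0.5398, 0.2235, 0.0035]
eef_rot: [0.684, 1.458, -0.679]
ft_force: [0.4, -1.6, 7.0]
gripper_width: 0.407
```

```bash
python3 go.py
```

```text
t 25.5 p [0.5398 0.2235 0.0035] a 0.697 j6 -0.39 grip 0.407 F [ 0.4 -1.6  7. ]
```

Request:
drive_tool --pt "-0.003 0 0 0 0 0 0.75" --pt "-0.03 0 0 0 0 0 0.75" --pt "-0.07 0 0 0 0 0 0.75" --pt "-0.115 0 0 0 0 0 0.75" --pt "-0.125 0 0 0 0 0 0.75" --pt "-0.125 0 0 0 0 0 0.75"

```text
clock: 26.1
tcp_pos: [0.5397, 0.2238, 0.1292]
eef_rot: [0.685, 1.457, -0.678]
ft_force: [0.9, -0.1, -2.3]
gripper_width: 0.408
```

```bash
python3 go.py .5493 -.3114 .125 -.133
```

```text
t 26.1 p [0.5397 0.2238 0.1292] a 0.697 j6 -0.39 grip 0.408 F [ 0.9 -0.1 -2.3]
[0.0033, -0.3363, 0.4164] [0.8303, -0.0002, -0.0061]
```

Request:
drive_tool --pt "0 -0.336 0.416 0.83 0 0 0.75" --pt "0 -0.336 0.416 0.83 0 0 0.75" --pt "0 -0.336 0.416 0.83 0 0 0.75" --pt "0 -0.336 0.416 0.83 0 0 0.75" --pt "0 -0.336 0.416 0.83 0 0 0.75" --pt "0 -0.336 0.416 0.83 0 0 0.75" --pt "0 -0.336 0.416 0.83 0 0 0.75" --pt "0 -0.336 0.416 0.83 0 0 0.75"

```text
clock: 26.9
tcp_pos: [0.543, -0.1782, 0.1232]
eef_rot: [1.306, 1.147, -1.308]
ft_force: [1.6, 0.4, -0.2]
gripper_width: 0.407
```

```bash
python3 go.py .5493 -.3114 .125 -.133
```

```text
t 26.9 p [ 0.543  -0.1782  0.1232] a -0.133 j6 -0.27 grip 0.407 F [ 1.6  0.4 -0.2]
[-0.002, 0.0239, 0.1311] [0.0001, -0.0011, 0.0035]
```

Request:
drive_tool --pt "-0.002 0.023 0.131 0 0 0 0.75" --pt "-0.002 0.023 0.131 0 0 0 0.75" --pt "-0.002 0.023 0.131 0 0 0 0.75" --pt "-0.002 0.023 0.131 0 0 0 0.75" --pt "-0.002 0.023 0.131 0 0 0 0.75"

```text
clock: 27.4
tcp_pos: [0.5487, -0.3097, 0.125]
eef_rot: [1.308, 1.147, -1.309]
ft_force: [-0.3, 0.1, -1.2]
gripper_width: 0.409
```

```bash
python3 - <<'E'
from h import *
f=snap('wrist','w13.png'); T=manip.get_state()['tcp_pos']
r=pick_region('wrist',f,'round_post',[T[0],T[1],T[2]+.035])
if r is not None: print(r.sum(),*fit([(f,r)],M['round_post'],(T[0],T[1],[-.13]),T[2]+.0045))
E
python3 go.py .5493 -.3114 .014 -.133
```

```text
t 27.5 p [ 0.5494 -0.3083  0.1259] a -0.132 j6 -0.46 grip 0.41 F [ 0.2 -0.  -0.1]
[0.1119, 0.0006, 0.0033] [0.0007, -0.0017, 0.0026]
```

Request:
drive_tool --pt "0.03 0 0.003 0 0 0 0.75" --pt "0.07 0 0.003 0 0 0 0.75" --pt "0.1 0 0.003 0 0 0 0.75" --pt "0.11 0 0.003 0 0 0 0.75" --pt "0.11 0 0.003 0 0 0 0.75" --pt "0.11 0 0.003 0 0 0 0.75" --pt "0.11 0 0.003 0 0 0 0.75"

```text
clock: 28.2
tcp_pos: [0.5516, -0.3135, 0.0205]
eef_rot: [1.306, 1.14, -1.304]
ft_force: [0.3, -0.7, -0.2]
gripper_width: 0.406
```

Request:
drive_tool --pt "0.002 0 0 0 0 0 0.75" --pt "0.002 0 0 0 0 0 0.75" --pt "0.002 0 0 0 0 0 0.75"

```text
clock: 28.5
tcp_pos: [0.5501, -0.313, 0.0163]
eef_rot: [1.306, 1.143, -1.306]
ft_force: [0.2, 0.6, -0.8]
gripper_width: 0.406
```

Request:
drive_tool --pt "0.0015 0 0 0 0 0 0.75" --pt "0.0015 0 0 0 0 0 0.75" --pt "0.0015 0 0 0 0 0 0.75"

```text
clock: 28.8
tcp_pos: [0.5497, -0.3127, 0.0141]
eef_rot: [1.306, 1.144, -1.307]
ft_force: [0.1, -0.3, -0.7]
gripper_width: 0.404
```

Request:
drive_tool --pt "0.0015 0 -0.001 0 0 0 0.75" --pt "0.0015 0 -0.001 0 0 0 0.75" --pt "0.0015 0 -0.001 0 0 0 0.75"

```text
clock: 29.1
tcp_pos: [0.5499, -0.3116, 0.0127]
eef_rot: [1.306, 1.144, -1.306]
ft_force: [-0.8, 0.1, -0.1]
gripper_width: 0.407
```

Request:
drive_tool --pt "0.0015 0 0 0 0 0 0.75" --pt "0.0015 0 0 0 0 0 0.75" --pt "0.0015 0 0 0 0 0 0.75"

```text
clock: 29.4
tcp_pos: [0.5502, -0.3119, 0.0115]
eef_rot: [1.306, 1.143, -1.306]
ft_force: [0.6, -0.3, 0.5]
gripper_width: 0.405
```

Request:
drive_tool --pt "0.001 0 0 0 0 0 0.75" --pt "0.001 0 0 0 0 0 0.75" --pt "0.001 0 0 0 0 0 0.75"

```text
clock: 29.7
tcp_pos: [0.5502, -0.3119, 0.0115]
eef_rot: [1.306, 1.143, -1.306]
ft_force: [-2.6, 1.6, 7.7]
gripper_width: 0.411
```

Contact. I'll release and rise, then measure.

Request:
drive_tool --pt "-0.001 0 0 0 0 0 0.75" --pt "-0.001 0 0 0 0 0 0.55" --pt "-0.001 0 0 0 0 0 0.35" --pt "-0.001 0 0 0 0 0 0.35" --pt "-0.001 0 0 0 0 0 0.35" --pt "-0.05 0 0 0 0 0 0.35" --pt "-0.1 0 0 0 0 0 0.35" --pt "-0.14 0 0 0 0 0 0.35"

```text
clock: 30.5
tcp_pos: [0.5504, -0.312, 0.1531]
eef_rot: [1.306, 1.142, -1.306]
ft_force: [1.6, 0.1, 0.4]
gripper_width: 0.648
```

```bash
python3 go.py .634 .235 .15 .137; python3 - <<'E'
from h import *
for c in ('wrist','scene'):
    f=snap(c)
    for n,g in {'square_post':(.5707,-.1505,.016),'round_post':(.55,-.312,.016),'bar':(.6343,.2337,.008)}.items():
        r=pick_region(c,f,n,[g[0],g[1],.046])
        if r is not None: print(c,n,r.sum(),*fit([(f,r)],M[n],(g[0],g[1],[-.1,.1]),g[2]))
E
```

```text
t 30.5 p [ 0.5504 -0.312   0.1531] a -0.133 j6 -0.46 grip 0.648 F [1.6 0.1 0.4]
[0.0027, 0.0105, -0.5533] [-0.2698, 0.0009, -0.0014]
wrist square_post 1644 [ 0.5706 -0.1493 -0.1244] 0.05
wrist round_post 1672 [ 0.5496 -0.3119 -0.0288] 0.132
scene square_post 509 [ 0.5709 -0.1537 -0.3221] 0.142
scene round_post 313 [ 0.5458 -0.3272  0.2575] 0.344
scene bar 2703 [0.6345 0.2318 0.1213] 0.125
```

Both posts are placed: square y = +0.082, round y = −0.081, both x ≈ 0. Next is the bar.

Request:
drive_tool --pt "0 0.01 -0.553 -0.268 0 0 0.25" --pt "0 0.01 -0.553 -0.268 0 0 0.25" --pt "0 0.01 -0.553 -0.268 0 0 0.25" --pt "0 0.01 -0.553 -0.268 0 0 0.25" --pt "0 0.01 -0.553 -0.268 0 0 0.25" --pt "0 0.01 -0.553 -0.268 0 0 0.25" --pt "0 0.01 -0.553 -0.268 0 0 0.25" --pt "0 0.01 -0.553 -0.268 0 0 0.25"

```text
clock: 31.7
tcp_pos: [0.6091, 0.0857, 0.1486]
eef_rot: [1.108, 1.272, -1.111]
ft_force: [0.4, 0.4, 0.1]
gripper_width: 0.749
```

```bash
python3 go.py .634 .235 .15 .135
```

```text
t 31.7 p [0.6091 0.0857 0.1486] a 0.135 j6 -0.08 grip 0.749 F [0.4 0.4 0.1]
[-0.0015, 0.0447, -0.1446] [0.0002, -0.0001, 0.0025]
```

Request:
drive_tool --pt "0 0.044 -0.145 0 0 0 0.25" --pt "0 0.044 -0.145 0 0 0 0.25" --pt "0 0.044 -0.145 0 0 0 0.25" --pt "0 0.044 -0.145 0 0 0 0.25" --pt "0 0.044 -0.145 0 0 0 0.25" --pt "0 0.044 -0.145 0 0 0 0.25"

```text
clock: 32.3
tcp_pos: [0.6336, 0.2323, 0.149]
eef_rot: [1.108, 1.271, -1.111]
ft_force: [-0.1, 0.1, -0.4]
gripper_width: 0.753
```

```bash
python3 - <<'E'
from h import *
f=snap('wrist','w14.png'); print(np.where(1)[0].size)
for n,g in {'bar':(.634,.235,.008),'cone_pad':(.455,.319,.008)}.items():
    for d in optics.regions_of('wrist',n)[:2]:
        r=d['region']; print(n,d['conf'],np.round(d['xy']),r.sum(),np.where(r)[0].min(),np.where(r)[0].max(),*fit([(f,r)],M[n],(g[0],g[1],[.13,.38]),g[2]))
E
python3 go.py .634 .235 .05 .135
```

```text
t 32.35 p [0.6338 0.2318 0.1494] a 0.134 j6 0.14 grip 0.749 F [-0.  -0.2 -0.1]
[0.0994, 0.0008, -0.0032] [-0.0011, 0.0006, 0.0016]Traceback (most recent call last):
  File "<stdin>", line 2, in <module>
ValueError: Calling nonzero on 0d arrays is not allowed. Use np.atleast_1d(scalar).nonzero() instead.
```

View pics/w14.png

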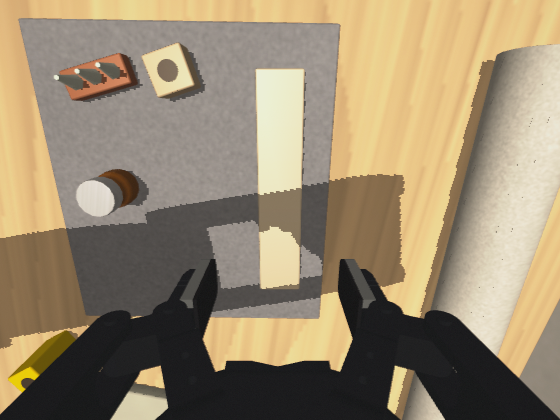

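The bar runs from (280,70) to (280,288) in full view. I'll refit it.

```bash
python3 - <<'E'
from h import *
f=snap('wrist')
for n,g in {'bar':(.634,.235,.008),'cone_pad':(.455,.319,.008)}.items():
    for d in optics.regions_of('wrist',n)[:2]:
        r=d['region']; print(n,d['conf'],np.round(d['xy']),r.sum(),*fit([(f,r)],M[n],(g[0],g[1],[.13,.38]),g[2]))
I=f['frame'].astype(int)
for z,(u,v) in ((.022,(280,69)),(.022,(279.5,289))): print(ray(f,(u,v),z))
E
python3 go.py
```

```text
bar 0.98 [278. 170.] 9682 [0.6343 0.2339 0.1361] 0.066
cone_pad 0.63 [95. 76.] 2510 [0.4547 0.3183 0.3888] 0.098
[0.61957392 0.34718509 0.022     ]
[0.65022278 0.12103085 0.022     ]
t 32.5 p [0.6343 0.2318 0.1504] a 0.133 j6 0.14 grip 0.748 F [0.1 0.5 0.2]
```

Request:
drive_tool --pt "0.04 0 -0.002 0 0 0 0.25" --pt "0.09 0 -0.002 0 0 0 0.25" --pt "0.13 0 -0.002 0 0 0 0.25" --pt "0.15 0 -0.002 0 0 0 0.25" --pt "0.157 0 -0.002 0 0 0 0.25" --pt "0.157 0 -0.002 0 0 0 0.25" --pt "0.157 0 -0.002 0 0 0 0.25"

```text
clock: 33.2
tcp_pos: [0.6355, 0.2353, -0.0045]
eef_rot: [1.111, 1.268, -1.107]
ft_force: [-0.6, 0.4, 0.7]
gripper_width: 0.749
```

Request:
drive_tool --pt "0.004 0 0 0 0 0 0.25" --pt "0.004 0 0 0 0 0 0.25" --pt "0.004 0 0 0 0 0 0.25"

```text
clock: 33.5
tcp_pos: [0.6344, 0.2355, -0.0098]
eef_rot: [1.11, 1.269, -1.108]
ft_force: [-0.1, 0.9, 0.0]
gripper_width: 0.753
```

Request:
drive_tool --pt "0 0 0 0 0 0 0.35" --pt "0 0 0 0 0 0 0.45" --pt "0 0 0 0 0 0 0.55" --pt "0 0 0 0 0 0 0.65" --pt "0 0 0 0 0 0 0.65"

```text
clock: 34.0
tcp_pos: [0.6344, 0.2355, -0.01]
eef_rot: [1.11, 1.27, -1.108]
ft_force: [-0.1, 1.0, 5.6]
gripper_width: 0.504
```

```bash
python3 go.py
```

```text
t 34.0 p [ 0.6344  0.2355 -0.01  ] a 0.135 j6 0.14 grip 0.504 F [-0.1  1.   5.6]
```

Request:
drive_tool --pt "-0.003 0 0 0 0 0 0.65" --pt "-0.02 0 0 0 0 0 0.65" --pt "-0.06 0 0 0 0 0 0.65" --pt "-0.1 0 0 0 0 0 0.65" --pt "-0.14 0 0 0 0 0 0.65" --pt "-0.14 0 0 0 0 0 0.65" --pt "-0.14 0 0 0 0 0 0.65"

```text
clock: 34.7
tcp_pos: [0.6349, 0.2356, 0.1319]
eef_rot: [1.111, 1.268, -1.106]
ft_force: [-1.0, 0.9, -3.0]
gripper_width: 0.507
```

```bash
python3 go.py .56 -.2311 .13 -.133
```

```text
t 34.7 p [0.6349 0.2356 0.1319] a 0.135 j6 0.14 grip 0.507 F [-1.   0.9 -3. ]
[0.0011, -0.1372, 0.4524] [0.2683, -0.001, -0.0035]
```

Request:
drive_tool --pt "0 -0.013 0.045 0.05 0 0 0.65" --pt "0 -0.027 0.09 0.1 0 0 0.65" --pt "0 -0.04 0.135 0.15 0 0 0.65" --pt "0 -0.054 0.18 0.2 0 0 0.65" --pt "0 -0.068 0.225 0.24 0 0 0.65" --pt "0 -0.082 0.27 0.268 0 0 0.65" --pt "0 -0.096 0.315 0.268 0 0 0.65" --pt "0 -0.11 0.36 0.268 0 0 0.65"

```text
clock: 35.5
tcp_pos: [0.5712, -0.1375, 0.1271]
eef_rot: [1.305, 1.147, -1.309]
ft_force: [0.5, -0.1, -3.0]
gripper_width: 0.504
```

```bash
python3 go.py .56 -.2311 .13 -.133
```

```text
t 35.5 p [ 0.5712 -0.1375  0.1271] a -0.133 j6 -0.19 grip 0.504 F [ 0.5 -0.1 -3. ]
[-0.003, 0.0013, 0.0943] [0.0002, -0.0008, 0.0038]
```

Request:
drive_tool --pt "-0.002 0.001 0.045 0 0 0 0.65" --pt "-0.002 0.001 0.08 0 0 0 0.65" --pt "-0.002 0.001 0.093 0 0 0 0.65" --pt "-0.002 0.001 0.093 0 0 0 0.65" --pt "-0.002 0.001 0.093 0 0 0 0.65" --pt "-0.002 0.001 0.093 0 0 0 0.65"

```text
clock: 36.1
tcp_pos: [0.562, -0.2269, 0.1305]
eef_rot: [1.306, 1.146, -1.306]
ft_force: [-0.1, -0.1, -1.1]
gripper_width: 0.508
```

```bash
python3 - <<'E'
from h import *
s=manip.get_state(); T=s['tcp_pos']
for c in ('wrist','top','scene'):
    f=snap(c)
    for d in optics.regions_of(c,'bar')[:1]:
        print(c,d['conf'],np.round(d['xy']),d['region'].sum(),*fit([(f,d['region'])],M['bar'],(T[0],T[1],[-.13]),T[2]+.018))
E
python3 go.py .56 -.2311 .064 -.133
```

```text
wrist 0.88 [275. 174.] 32977 [ 0.5611 -0.2282 -0.1269] 0.17
top 0.66 [382. 188.] 1882 [ 0.5614 -0.2257 -0.1427] 0.692
scene 0.65 [249. 174.] 5159 [ 0.5667 -0.043  -0.1762] 0.71
t 36.4 p [ 0.5623 -0.2279  0.1314] a -0.132 j6 -0.34 grip 0.506 F [ 0.4  1.1 -3.2]
[0.0674, -0.0019, 0.0035] [0.0011, -0.0, -0.0002]
```

Request:
drive_tool --pt "0.02 -0.0015 0.003 0 0 0 0.65" --pt "0.045 -0.0015 0.003 0 0 0 0.65" --pt "0.06 -0.0015 0.003 0 0 0 0.65" --pt "0.067 -0.0015 0.003 0 0 0 0.65" --pt "0.067 -0.0015 0.003 0 0 0 0.65" --pt "0.067 -0.0015 0.003 0 0 0 0.65"

```text
clock: 37.0
tcp_pos: [0.5608, -0.2316, 0.0653]
eef_rot: [1.306, 1.142, -1.306]
ft_force: [0.3, -0.6, -2.8]
gripper_width: 0.508
```

Request:
drive_tool --pt "0.002 0 0 0 0 0 0.65" --pt "0.002 0 0 0 0 0 0.65" --pt "0.002 0 0 0 0 0 0.65"

```text
clock: 37.3
tcp_pos: [0.5606, -0.2315, 0.0629]
eef_rot: [1.306, 1.143, -1.306]
ft_force: [0.8, 0.9, -2.5]
gripper_width: 0.51
```

Request:
drive_tool --pt "0.0015 0 0 0 0 0 0.65" --pt "0.0015 0 0 0 0 0 0.65" --pt "0.0015 0 0 0 0 0 0.65"

```text
clock: 37.6
tcp_pos: [0.5601, -0.2313, 0.0607]
eef_rot: [1.306, 1.144, -1.306]
ft_force: [-0.7, 0.3, -2.8]
gripper_width: 0.505
```

Request:
drive_tool --pt "0.0015 -0.0005 0 0 0 0 0.65" --pt "0.0015 -0.0005 0 0 0 0 0.65" --pt "0.0015 -0.0005 0 0 0 0 0.65"

```text
clock: 37.9
tcp_pos: [0.5596, -0.2312, 0.0592]
eef_rot: [1.306, 1.144, -1.306]
ft_force: [-0.8, -0.6, -2.3]
gripper_width: 0.507
```

Request:
drive_tool --pt "0.001 0 0 0 0 0 0.65" --pt "0.001 0 0 0 0 0 0.65" --pt "0.001 0 0 0 0 0 0.65"

```text
clock: 38.2
tcp_pos: [0.5597, -0.2312, 0.0582]
eef_rot: [1.306, 1.144, -1.306]
ft_force: [0.1, 0.6, -1.9]
gripper_width: 0.502
```

Request:
drive_tool --pt "0.001 0 0 0 0 0 0.65" --pt "0.001 0 0 0 0 0 0.65" --pt "0.001 0 0 0 0 0 0.65"

```text
clock: 38.5
tcp_pos: [0.5599, -0.2314, 0.058]
eef_rot: [1.306, 1.143, -1.306]
ft_force: [-3.1, 1.5, 4.4]
gripper_width: 0.508
```

Contact at the predicted height. Release gently and lift.

Request:
drive_tool --pt "-0.0005 0 0 0 0 0 0.5" --pt "-0.0005 0 0 0 0 0 0.4" --pt "-0.0005 0 0 0 0 0 0.3" --pt "-0.0005 0 0 0 0 0 0.25" --pt "-0.0005 0 0 0 0 0 0.25" --pt "-0.02 0 0 0 0 0 0.25" --pt "-0.06 0 0 0 0 0 0.25" --pt "-0.11 0 0 0 0 0 0.25"

```text
clock: 39.3
tcp_pos: [0.5579, -0.2303, 0.1657]
eef_rot: [1.306, 1.149, -1.309]
ft_force: [1.7, -0.0, 0.7]
gripper_width: 0.752
```

```bash
python3 - <<'E'
from h import *
f=snap('wrist')
for d in optics.regions_of('wrist','bar')[:1]: print(d['conf'],np.round(d['xy']),d['region'].sum(),*fit([(f,d['region'])],M['bar'],(.56,-.231,[-.13]),.076))
f=snap('scene'); cv2.imwrite('pics/s15.png',cv2.resize(f['frame'][100:250,150:340,::-1],None,fx=4,fy=4,interpolation=3))
E
python3 go.py .455 .3185 .15 1.96
```

```text
0.95 [280. 185.] 13747 [ 0.559  -0.2328 -0.1314] 0.045
t 39.45 p [ 0.5627 -0.2328  0.1728] a -0.133 j6 -0.34 grip 0.752 F [ 0.  -0.1 -1.1]
[0.0195, -0.1799, -0.5323] [-2.0927, 0.0113, -0.002]
```

View pics/s15.png

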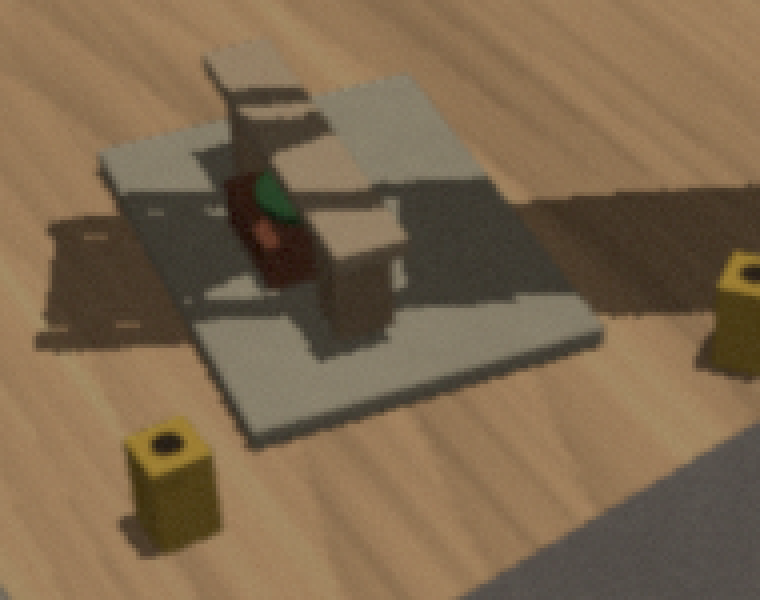

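The bar lies level on both posts at crop (300,170), at (0.559, −0.233) with yaw −0.131, and the disc and mould are undisturbed. Now the cone pad, with the jaws across its width.

Request:
drive_tool --pt "0.02 -0.18 -0.532 1.05 0 0 0.45" --pt "0.02 -0.18 -0.532 1.05 0 0 0.45" --pt "0.02 -0.18 -0.532 1.05 0 0 0.45" --pt "0.02 -0.18 -0.532 1.05 0 0 0.45" --pt "0.02 -0.18 -0.532 1.05 0 0 0.45" --pt "0.02 -0.18 -0.532 1.05 0 0 0.45" --pt "0.02 -0.18 -0.532 1.05 0 0 0.45" --pt "0.02 -0.18 -0.532 1.05 0 0 0.45"

```text
clock: 40.25
tcp_pos: [0.4866, 0.1405, 0.1527]
eef_rot: [2.011, 0.389, -2.013]
ft_force: [0.2, -0.0, -0.9]
gripper_width: 0.553
```

```bash
python3 go.py .455 .3185 .15 -1.18
```

```text
t 40.25 p [0.4866 0.1405 0.1527] a -1.189 j6 1.37 grip 0.553 F [ 0.2 -0.  -0.9]
[0.0026, -0.1769, -0.0371] [-0.0086, 0.0012, -0.0]
```

Request:
drive_tool --pt "0 -0.177 -0.037 -0.007 0 0 0.45" --pt "0 -0.177 -0.037 -0.007 0 0 0.45" --pt "0 -0.177 -0.037 -0.007 0 0 0.45" --pt "0 -0.177 -0.037 -0.007 0 0 0.45" --pt "0 -0.177 -0.037 -0.007 0 0 0.45" --pt "0 -0.177 -0.037 -0.007 0 0 0.45" --pt "0 -0.177 -0.037 -0.007 0 0 0.45"

```text
clock: 40.95
tcp_pos: [0.4548, 0.3162, 0.153]
eef_rot: [2.003, 0.4, -2.006]
ft_force: [0.6, -0.2, -0.7]
gripper_width: 0.549
```

```bash
python3 - <<'E'
from h import *
f=snap('wrist','w16.png')
for d in optics.regions_of('wrist','cone_pad')[:1]:
    r=d['region']; print(d['conf'],np.round(d['xy']),r.sum(),*fit([(f,r)],M['cone_pad'],(.455,.3185,[.38]),.008))
print([pix(f,p).round() for p in posed(M['cone_pad'],(.4547,.3185,.39),.008)[1::2]])
E
python3 go.py .4547 .3185 .07 -1.18
```

```text
[array([287., 220.]), array([262., 220.]), array([288., 164.]), array([262., 163.])]
t 41.05 p [0.4553 0.316  0.1535] a -1.177 j6 1.69 grip 0.553 F [ 0.4  0.5 -0.3]
[0.0835, -0.0026, -0.0005] [0.0026, 0.0006, -0.0003]
```

View pics/w16.png

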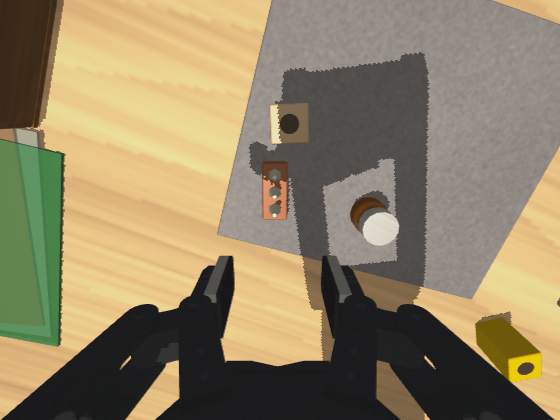

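The pad corners at (263,162) and (288,219) match the predicted pose to within a pixel. Descend.

Request:
drive_tool --pt "0.04 -0.0025 -0.0005 0 0 0 0.45" --pt "0.085 -0.0025 -0.0005 0 0 0 0.45" --pt "0.125 -0.0025 -0.0005 0 0 0 0.45" --pt "0.148 -0.0025 -0.0005 0 0 0 0.45" --pt "0.158 -0.0025 -0.0005 0 0 0 0.45" --pt "0.158 -0.0025 -0.0005 0 0 0 0.45" --pt "0.158 -0.0025 -0.0005 0 0 0 0.45"

```text
clock: 41.75
tcp_pos: [0.4558, 0.3199, -0.0026]
eef_rot: [2.007, 0.401, -2.003]
ft_force: [0.7, 0.6, -0.6]
gripper_width: 0.554
```

Request:
drive_tool --pt "0.002 0 0 0 0 0 0.45" --pt "0.002 0 0 0 0 0 0.45" --pt "0.002 0 0 0 0 0 0.45"

```text
clock: 42.05
tcp_pos: [0.4552, 0.3201, -0.0051]
eef_rot: [2.006, 0.402, -2.003]
ft_force: [0.1, -0.6, 0.8]
gripper_width: 0.55
```

Request:
drive_tool --pt "0 0 0 0 0 0 0.55" --pt "0 0 0 0 0 0 0.65" --pt "0 0 0 0 0 0 0.75" --pt "0 0 0 0 0 0 0.85" --pt "0 0 0 0 0 0 0.85"

```text
clock: 42.55
tcp_pos: [0.4548, 0.3199, -0.0056]
eef_rot: [2.005, 0.401, -2.004]
ft_force: [-1.4, -0.0, 5.3]
gripper_width: 0.279
```

```bash
python3 go.py
```

```text
t 42.55 p [ 0.4548  0.3199 -0.0056] a -1.176 j6 1.7 grip 0.279 F [-1.4 -0.   5.3]
```

Request:
drive_tool --pt "-0.003 0 0 0 0 0 0.85" --pt "-0.02 0 0 0 0 0 0.85" --pt "-0.06 0 0 0 0 0 0.85" --pt "-0.1 0 0 0 0 0 0.85" --pt "-0.14 0 0 0 0 0 0.85" --pt "-0.155 0 0 0 0 0 0.85" --pt "-0.155 0 0 0 0 0 0.85"

```text
clock: 43.25
tcp_pos: [0.4562, 0.3207, 0.1518]
eef_rot: [2.01, 0.403, -2.0]
ft_force: [-0.6, 0.6, 0.4]
gripper_width: 0.282
```

```bash
python3 go.py .559 -.2325 .15 -.131
```

```text
t 43.25 p [0.4562 0.3207 0.1518] a -1.176 j6 1.7 grip 0.282 F [-0.6  0.6  0.4]
[0.0008, 0.5501, 0.1179] [-1.0448, -0.0051, -0.0021]
```

Request:
drive_tool --pt "0 0.045 0.01 -0.13 0 0 0.85" --pt "0 0.09 0.019 -0.26 0 0 0.85" --pt "0 0.135 0.029 -0.39 0 0 0.85" --pt "0 0.18 0.039 -0.52 0 0 0.85" --pt "0 0.225 0.048 -0.65 0 0 0.85" --pt "0 0.27 0.058 -0.78 0 0 0.85" --pt "0 0.315 0.068 -0.91 0 0 0.85" --pt "0 0.36 0.077 -1.04 0 0 0.85"

```text
clock: 44.05
tcp_pos: [0.5203, -0.0438, 0.1458]
eef_rot: [1.303, 1.148, -1.307]
ft_force: [1.6, 1.5, -0.6]
gripper_width: 0.284
```

```bash
python3 go.py .559 -.2325 .15 -.131
```

```text
t 44.05 p [ 0.5203 -0.0438  0.1458] a -0.13 j6 -0.05 grip 0.284 F [ 1.6  1.5 -0.6]
[-0.0045, 0.0629, 0.1821] [0.0006, -0.0003, 0.0042]
```

Request:
drive_tool --pt "-0.003 0.016 0.045 0 0 0 0.85" --pt "-0.003 0.031 0.09 0 0 0 0.85" --pt "-0.003 0.047 0.135 0 0 0 0.85" --pt "-0.003 0.058 0.168 0 0 0 0.85" --pt "-0.003 0.0625 0.181 0 0 0 0.85" --pt "-0.003 0.0625 0.181 0 0 0 0.85" --pt "-0.003 0.0625 0.181 0 0 0 0.85"

```text
clock: 44.75
tcp_pos: [0.5585, -0.2287, 0.15]
eef_rot: [1.309, 1.145, -1.31]
ft_force: [0.9, 0.1, -0.9]
gripper_width: 0.283
```

```bash
python3 go.py; python3 - <<'E'
from h import *
f=snap('wrist','w17.png'); T=manip.get_state()['tcp_pos']
for n,z,p in (('bar',.076,(.559,-.2325)),('cone_pad',T[2]+.0136,T)):
    for d in optics.regions_of('wrist',n)[:1]:
        r=d['region']; print(n,d['conf'],np.round(d['xy']),r.sum(),*fit([(f,r)],M[n],(p[0],p[1],[-.13 if n=='bar' else 1.44]),z))
E
python3 go.py .559 -.2325 .082 -.131
```

```text
t 44.75 p [ 0.5585 -0.2287  0.15  ] a -0.136 j6 -0.34 grip 0.283 F [ 0.9  0.1 -0.9]
bar 0.96 [282. 139.] 9614 [ 0.5592 -0.2327 -0.1289] 0.67
cone_pad 0.56 [278. 266.] 5567 [ 0.5581 -0.2296  1.4301] 0.14
t 44.9 p [ 0.5592 -0.2283  0.1514] a -0.134 j6 -0.34 grip 0.283 F [-0.5 -0.3 -0.8]
[0.0694, 0.0004, 0.0043] [-0.003, -0.0006, 0.0008]
```

Request:
drive_tool --pt "0.02 0 0.0035 0 0 0 0.85" --pt "0.045 0 0.0035 0 0 0 0.85" --pt "0.062 0 0.0035 0 0 0 0.85" --pt "0.069 0 0.0035 0 0 0 0.85" --pt "0.069 0 0.0035 0 0 0 0.85" --pt "0.069 0 0.0035 0 0 0 0.85"

```text
clock: 45.5
tcp_pos: [0.5596, -0.2332, 0.084]
eef_rot: [1.308, 1.141, -1.307]
ft_force: [0.1, 0.2, -0.4]
gripper_width: 0.281
```

Request:
drive_tool --pt "0.002 0 0 0 0 0 0.85" --pt "0.002 0 0 0 0 0 0.85" --pt "0.002 0 0 0 0 0 0.85"

```text
clock: 45.8
tcp_pos: [0.5593, -0.2336, 0.0815]
eef_rot: [1.309, 1.141, -1.308]
ft_force: [-0.4, -1.3, 1.1]
gripper_width: 0.283
```

Request:
drive_tool --pt "0.0015 0 0 0 0 0 0.85" --pt "0.0015 0 0 0 0 0 0.85" --pt "0.0015 0 0 0 0 0 0.85"

```text
clock: 46.1
tcp_pos: [0.5588, -0.2335, 0.0793]
eef_rot: [1.308, 1.142, -1.309]
ft_force: [-0.2, -0.1, -0.2]
gripper_width: 0.284
```

Request:
drive_tool --pt "0.0015 0 -0.0005 0 0 0 0.85" --pt "0.0015 0 -0.0005 0 0 0 0.85" --pt "0.0015 0 -0.0005 0 0 0 0.85"

```text
clock: 46.4
tcp_pos: [0.5589, -0.2329, 0.0778]
eef_rot: [1.308, 1.142, -1.309]
ft_force: [0.7, -0.3, -0.8]
gripper_width: 0.281
```

Request:
drive_tool --pt "0.001 0 0 0 0 0 0.85" --pt "0.001 0 0 0 0 0 0.85" --pt "0.001 0 0 0 0 0 0.85"

```text
clock: 46.7
tcp_pos: [0.5589, -0.233, 0.0768]
eef_rot: [1.309, 1.142, -1.309]
ft_force: [-0.1, -0.9, -0.4]
gripper_width: 0.282
```

Request:
drive_tool --pt "0.001 0 0 0 0 0 0.85" --pt "0.001 0 0 0 0 0 0.85" --pt "0.001 0 0 0 0 0 0.85"

```text
clock: 47.0
tcp_pos: [0.5593, -0.2331, 0.0764]
eef_rot: [1.309, 1.141, -1.308]
ft_force: [-0.7, 0.3, 3.9]
gripper_width: 0.285
```

Contact exactly as predicted. Release and retreat straight up.

Request:
drive_tool --pt "-0.0005 0 0 0 0 0 0.75" --pt "-0.0005 0 0 0 0 0 0.65" --pt "-0.0005 0 0 0 0 0 0.55" --pt "-0.0005 0 0 0 0 0 0.5" --pt "-0.001 0 0 0 0 0 0.45" --pt "-0.02 0 0 0 0 0 0.45" --pt "-0.06 0 0 0 0 0 0.45" --pt "-0.11 0 0 0 0 0 0.45"

```text
clock: 47.8
tcp_pos: [0.5572, -0.232, 0.1843]
eef_rot: [1.308, 1.147, -1.311]
ft_force: [1.0, -0.8, 0.1]
gripper_width: 0.548
```

Request:
drive_tool --pt "0 -0.05 0 0 0 0 0.45" --pt "0 -0.09 0 0 0 0 0.45" --pt "0 -0.1 0 0 0 0 0.45" --pt "0 -0.1 0 0 0 0 0.45" --pt "0 -0.1 0 0 0 0 0.45" --pt "0 -0.1 0 0 0 0 0.45"

```text
clock: 48.4
tcp_pos: [0.4609, -0.2196, 0.1861]
eef_rot: [1.308, 1.141, -1.308]
ft_force: [-0.0, 0.4, 0.6]
gripper_width: 0.557
```

```bash
python3 go.py; python3 - <<'E'
from h import *
ws=snap('wrist'); Z={'cone_pad':(.09,(.559,-.233,[1.44])),'bar':(.076,(.559,-.233,[-.13])),'square_post':(.016,(.5706,-.1505,[-.13])),'round_post':(.016,(.55,-.312,[0])),'glass_disc':(.048,(.5593,-.2313,[0])),'mould':(.016,(.56,-.2311,[-.13]))}
for n,(z,p) in Z.items():
    for d in optics.regions_of('wrist',n)[:1]: print(n,round(d['conf'],2),np.round(d['xy']),d['region'].sum(),*fit([(ws,d['region'])],M[n],p,z))
s=snap('scene'); a=cv2.resize(s['frame'][100:250,150:340,::-1],(380,300),interpolation=3)
b=cv2.resize(ws['frame'][:,:,::-1],(400,300)); cv2.imwrite('pics/end.png',np.hstack([a,b]))
t=snap('top')
for n,z,p in (('jar',.008,(.4685,.214,[0])),('short_post',.008,(.5237,.332,[.4]))):
    for c,f in (('top',t),('scene',s)):
        r=pick_region(c,f,n,[p[0],p[1],.03])
        if r is not None: print(n,c,*fit([(f,r)],M[n],p,z))
E
```

```text
t 48.4 p [ 0.4609 -0.2196  0.1861] a -0.135 j6 -0.41 grip 0.557 F [-0.   0.4  0.6]
cone_pad 0.73 [388. 204.] 2369 [ 0.5594 -0.2339  1.4557] 0.115
bar 0.88 [382. 153.] 10054 [ 0.559  -0.2327 -0.1255] 0.352
square_post 0.82 [360. 104.] 431 [ 0.5299 -0.1474 -0.1718] 4.203
round_post 0.67 [351. 250.] 206 [ 0.5179 -0.2853 -0.0918] 6.996
glass_disc 0.59 [353. 192.] 561 [ 0.538  -0.2353  0.7593] 3.924
mould 0.72 [343. 178.] 1540 [ 0.5147 -0.2294  0.0632] 2.62
jar top [0.4682 0.2147 0.0369] 0.29
jar scene [0.4657 0.2108 0.0757] 0.331
short_post top [0.5242 0.3331 0.5461] 0.349
short_post scene [0.523  0.3303 0.5655] 0.185
```

View pics/end.png

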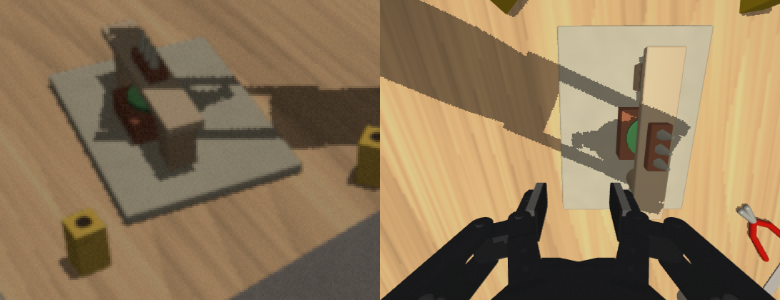

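```bash
python3 - <<'E'
from h import *
f=snap('wrist'); e=np.array([.1326,.9912,0])
B=np.array([.559,-.2328,.09])
for k in (-.115,-.03,0,.03,.115): print('bar',k,(pix(f,B+k*e)*[400/560,300/420]+[380,0]).round(0), 'pad top',(pix(f,B+k*e+[0,0,.016])*[400/560,300/420]+[380,0]).round(0))
s=manip.get_state(); print(s['clock'],np.abs(s['dq']).max())
E
```

```text
bar -0.115 [647. 220.] pad top [651. 228.]
bar -0.03 [654. 167.] pad top [658. 172.]
bar 0 [656. 145.] pad top [661. 149.]
bar 0.03 [659. 122.] pad top [664. 125.]
bar 0.115 [668.  46.] pad top [674.  44.]
49.1 0.0015482050872078481
```

```bash
python3 -c "
from cell import manip
print(manip.close_job())"
```

```text
the job is handed in; nothing more can be done
None
```

The kiln shelf is set up as asked and I handed the job in at about 49 s of the 125 s allowed. I don't have the verdict, as handing in reports none.

Last measured positions, relative to the mould (which I put at (0.560, −0.231), turned −0.133 rad):

| Item | Measured | Needed |
|---|---|---|
| Glass disc | within 1 mm of centre | within 10 mm |
| Square post | y +82 mm, x about 0 | y 69 to 93 mm, x ±12 mm |
| Round post | y −81 mm, x about 0 | y −93 to −69 mm, x ±12 mm |
| Bar | about 2 mm off centre, within 0.01 rad of parallel | ±12 mm across, ±15 mm along, 0.15 rad |
| Cone pad (on the bar) | about 1 mm from the middle, within about 0.03 rad of the bar | ±12 mm, ±15 mm, 0.25 rad |

- **Left alone:** the jar and short post refitted within 1–2 mm of where they started. The yellow look-alikes were not approached.
- **At rest:** the gripper was clear of everything when I handed in, and the last pictures show everything upright.

**Checks that disagreed:**
- **Tool length:** the fingertips stood about 20–25 mm behind the reported TCP, not 17 mm ahead as stated. My first two closings on the disc missed for that reason. I recalibrated from the pictures and by touch, and later contact heights came within about 1 mm of predictions.
- **Last wrist picture:** the fits for the two posts, the disc and the mould were useless there, because the bar and gripper hid most of them. The bar's near end also looked about 8 px (in the reduced picture) short of its prediction, in shadow. For those, the table rests on the clear fits made just after each was placed. The mould had no usable refit at the end; I saw no sign that it moved.

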